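# Reset a drilling cradle's ladder stop and clamp up the long chair slat

## Task

The drilling cradle is still set for the short chair slats. Lift its stop slide out of its notches and drop it fully home in the next notches outward, away from the fixed end block, so that the long slat fits; then lay the long slat, now standing on edge on the bench, on its broad face on the sloping bed, between end block and stop and snug down against the lower rail, and swing the hold-down clamp down onto it. Leave the short slat and the other things on the bench where they are.

Things in the scene. Friction and masses are not known exactly. Their poses are not given: they have to be found in the camera images.
- cradle: Plywood drilling cradle, fixed to the bench: base 170 x 300 x 15 mm with a bed that slopes up at 30 degrees, low side to the robot, on a rear prop; 120 mm high without the clamp. Origin: centre of the base's underside; x towards the high side, y along the cradle, z up.
- bed: The cradle's sloping bed. Frame: x uphill in its surface, y along the cradle, z square off it; origin on the surface, at mid-length, at the lower rail's inner face. Surface: x -16 to 134, y -150 to 150 mm. Wooden rails 18 mm high, lower x -16 to 0, upper x 116 to 132, have four pairs of facing notches, 18 mm wide and 14 deep, at y = 23, 55, 87, 119. The lower rail has a gap, y -80 to 4 mm.
- next_notch (a point): Where the stop's origin belongs, midway between the two notches and level with their floors: x = 58, y = 55, z = 4 mm in the bed's frame, 32 mm from the notches where it starts (y = 23).
- end_face (a point): Fixed wooden end block, 60 mm long (bed x 6 to 66), 18 mm wide, 14 mm high: middle of the lower edge of its face, at x = 36, y = -132 mm in the bed's frame. From this face to the stop is 148 mm clear in the first notches, 180 mm in the second.
- stop: Aluminium stop slide, loose, 0.16 kg: bar 14 x 14 mm across the bed in a pair of notches (x -74 to 78 mm), cross head (x 76 to 86, 32 mm wide) hooked behind the upper rail, upright finger tab 44 (x) x 12 mm (y) up to z = 53 mm. Origin: under the tab on the bar's underside; axes as the bed's. Seated at x = 58, z = 4 in the bed's frame, 2 mm play along y. Clears the rails when raised 14 mm square off the bed.
- slat_long: The long chair slat, dark wood, 170 x 48 x 18 mm, 0.13 kg, loose, at first standing on its narrow edge on the bench (48 mm high); a light push near the top tips it. Origin: its centre; x along the 48 mm width (up at first), y along the 170 mm length, z through the 18 mm thickness.
- slat_short: Bystander: a short chair slat, 138 x 48 x 18 mm, of the same wood, also on edge. Origin and axes as the long slat's. The two may stand in either place.
- clamp (a joint): Angle of the hold-down clamp, rad: 0 closed, its rubber foot on an 18 mm slat (end stop -0.03); 1.8 to 2.05 at first, swung up and back uphill. Turns about the bed's y direction; stiff pivot (0.13 N m), stays where it is left. Lever: steel bar 14 mm wide, 10 mm thick, parallel to the bed and pointing downhill when closed; foot 98 mm from the pivot.
- clamp_pivot (a point): Middle of the clamp's pivot pin: x = 124, y = -42, z = 34 mm in the bed's frame.
- clamp_grip (a point): Centre of the clamp's black grip at the lever's free end, 128 mm from the pivot; the grip is 48 mm long, 18 mm wide (bed's y) and 14 mm thick, in line with the lever. To close, push on its rear (upper) face.
- hammer: Bystander: hammer lying on the bench, 260 mm long.
- screwdriver: Bystander: screwdriver, 200 mm long, black handle.
- tack_jar: Bystander: glass jar with metal cap, 64 mm across, 85 mm high.
- glue: Bystander: white glue bottle, 60 mm across, 170 mm high.
- twine: Bystander: cone of twine, 72 mm across, 105 mm high.
- stretcher: Bystander: wooden webbing stretcher (paddle), 210 mm long, 20 mm thick.
- square: Bystander: try square, 110 mm stock with 150 mm blade.
There are look-alikes about, which are no part of the job. What is meant by the stop is not black or turquoise, and is the larger of those in its own colour.

How it is judged:
On the way, in this order (a step that is already met when the one before it is completed fails the run):
1. the stop slide is fully seated in the second pair of notches (y of stop in the frame of bed between 0.05 and 0.06 m and x of stop in the frame of bed between 0.05 and 0.066 m and z of stop in the frame of bed between 0 and 0.008 m and angle between the z axis of stop and the z axis of bed, either way round below 0.06 rad and angle between the y axis of stop and the y axis of bed, either way round below 0.06 rad), for 0.2 s.
2. the long slat lies flat on the bed between end block and stop, down against the lower rail, with the stop still seated (all of step 1 and y of slat_long in the frame of bed between -0.05 and -0.032 m and x of slat_long in the frame of bed between 0.018 and 0.029 m and z of slat_long in the frame of bed between 0.005 and 0.013 m and angle between the z axis of slat_long and the z axis of bed, either way round below 0.07 rad and angle between the y axis of slat_long and the y axis of bed, either way round below 0.06 rad), for 0.2 s.
3. the clamp is down on the slat (all of step 2 and value of joint clamp below 0.05 rad), for 0.2 s.
At the end, for the whole second after the job is handed in: Stop slide seated in the second notches (5 mm along, 4 mm in depth, 0.06 rad); long slat on a broad face on the bed (4 mm, 0.07 rad) between end block and stop, lower edge within 5 mm of the lower rail; clamp below 0.05 rad on the slat; all released and at rest (all of step 3 and linear speed of each of stop, slat_long below 0.01 m/s); the robot touches nothing.
It fails at once if the short slat is moved more than 30 mm (distance of slat_short from where it was at the start of the episode above 0.03 m).
It fails at once if one of the other bystanders is moved more than 30 mm (distance of any of hammer, screwdriver, tack_jar, glue, twine, stretcher, square from where it was at the start of the episode above 0.03 m).
It also fails if it takes over 72 s, if anything falls off the work surface, if the arm or the gripper's body presses on something with over 40 N, if the wrist force passes 120 N, or if a joint passes its speed limit or range.

## Robot

A 7-joint arm with a two-finger parallel gripper is mounted at the origin on the work surface. World frame = base frame: x ahead of the robot, y to its left, z up, the work surface at z = 0. Lengths are in m, angles in rad, forces in N, time in s.
With the tool pointing down it reaches from about 0.425 to 1.025 m from the base axis. Payload 3.6 kg.
Tool frame: the origin (TCP) lies on the centre line of the jaws, within the pads' length; the fingertips stand 19 mm ahead of it and the grasp point (between the pads) is the TCP; z points along the fingers, y is the direction in which the jaws open and shut (so a half turn about z gives the same grasp; the last joint's range is limited). The gripper opens to 85 mm and grips with 20 to 120 N. Pads are 22 mm wide; open, the fingers measure 114 mm over their backs; the gripper's body (76 mm by 85 mm) begins 54 mm behind the grasp point. The pads swing forward as they close: fully open they stand 13 mm farther back than shut.
Start: joints at [1.24, 0.591, 0.048, 1.609, -0.033, 0.943, -0.034], TCP at [0.17, -0.705, 0.25] pointing down, gripper open.
Joint ranges: [-2.69, 2.69], [-0.47, 2.24], [-1.27, 1.36], [0.19, 2.51], [-1.53, 4.68], [0.08, 2.07], [-3.09, 3.09]. Speed limits (rad/s): [2.57, 2.57, 3.14, 3.14, 3.14, 3.14, 3.14].

## Interface

Orientations are given as a rotation vector (axis times angle).
In Python, from workcell import get_obs, camera, job_done, silhouettes gives the robot as it stands.
- The arm moves only by the tool drive_tool, never from a script. Its argument "steps" is a list of rows, each a list of 3 entries, a list of its own where there are three numbers: the turn, a rotation vector about the tool's x, y, z in degrees, then the shift along the tool's x, y, z in m, then the opening, from -1 (shut) to 1 (fully open). A call has 1 to 10 rows; each row shifts and turns the pose as measured when the row begins, along the tool's axes as they then stand; what a row does not reach is not made up. A row lasts 1/8 s, in which the tool goes at most 62.5 mm and 10.7 degrees, less where a joint would pass 70% of its speed; a pose out of reach is approached as far as the arm can. A call is refused whole if a number of a shift passes 0.0625 or a number of a turn 10.7, either way. A call with a gripper value outside its range is refused whole. The fingers move at their own pace and stop on an object; "squeeze" is the grip in N (left out, the last holds). Time passes only in rows, so rows that do not move let the fingers close. It gives the time, the measured TCP pose, the force and the opening at its end, in the units of the state.
- get_obs(): the state, without advancing time (a new reading comes with each control period).
- camera(name): name is "side" or "top"; returns a dict with "color" (384x512x3 uint8, red, green, blue), "vfov" (degrees; the focal length in pixels is half the picture's height over the tangent of half this angle, whatever the lens; pixels are square), "cx", "cy" (the principal point, pixels), "xyz" and "attitude" of the camera in the world. Camera axes: x right, y up, looking along -z (the intrinsics and any distortion apply to the point x, -y, -z); pixel columns grow to the right and rows downward; lengths in m; the calibration is good to about 2 mm. A picture is of the moment at which its call begins. There is no depth.
- job_done(): hands the job in, once; it reports no verdict.
Trained networks look in a picture, given as the dict that the camera call returned (one of the last four; its "shot" number tells which), for a name from the list of things; names that differ only in an ending like _2 or _b are one class to them, and where a whole thing is asked for, a point or a joint stands for the part that bears it (a point fixed in the world has none). Each returns a list of dicts, best first, with "conf" (0 to 1); they miss things now and then, are a little off and sometimes report something else, mostly with a low value. They report only what shows in the picture. A call takes as long as a camera call. They do not tell look-alikes from the thing itself.
- silhouettes(picture, label): "region" (384x512 bool, what is visible of it) and "box" ([left, top, right, bottom] in pixels, round what is visible of it).
The state is a dict: "t": time; "q": joint angles; "joint_vel": joint speeds; "joint_torque": joint torques, N m; "tcp_pos": TCP position; "tcp_rot": TCP orientation; "force": force on the tool from outside, world axes, zero at the start; "moment": the same for the moment, N m; "opening": finger opening in m.
Only numpy, scipy, OpenCV 4.12 (cv2) and the standard library are available. Lean on these libraries where they do the work, as an engineer would, in place of code of your own. Each camera call takes 0.05 s, during which the arm holds its last target.

## Working session

There is one attempt and no reset: what is moved stays moved. The work goes in short steps, Python scripts to look and compute and a tool call to move; the robot and the scene stay as the last step left them, time stands still between calls to the robot, and variables do not carry over. Pictures are saved under pics/ and viewed, and the job is handed in when it is done.

Besides the shell and the picture viewer there is one more tool, called after "Request:" as name([rows], argument=value, ...), one row to a line, values as JSON. drive_tool: Moves the arm, as the interface text tells. Its arguments: {"type":"object","properties":{"steps":{"type":"array"},"squeeze":{"type":"number"}},"required":["steps"]}

```bash
ls; mkdir -p pics; python3 - <<'E'
from workcell import *
import cv2
print(get_obs())
for n in("side","top"):
    c=camera(n); cv2.imwrite(f"pics/{n}0.png",c["color"][:,:,::-1]); print({k:v for k,v in c.items() if k!="color"})
E
```

```text
pics
{'t': 0.0, 'q': array([ 1.24050014,  0.59214177,  0.0482958 ,  1.60983667, -0.0332574 ,
        0.94270721, -0.03370548]), 'joint_vel': array([-0.0002173 , -0.00142115,  0.0002934 ,  0.00146934, -0.00058828,
        0.00093373, -0.0015323 ]), 'joint_torque': array([-5.72953695e-05, -5.48679292e+01,  1.54656138e+00, -1.98114055e+01,
        9.38455778e-03,  8.76793347e-03,  1.09300038e-05]), 'tcp_pos': array([ 0.16989225, -0.70399664,  0.24911911]), 'tcp_rot': array([-3.11734687e+00, -3.70985267e-01,  6.75863255e-04]), 'force': array([0.43178105, 0.49197796, 0.11603581]), 'moment': array([-0.00451491, -0.08943987,  0.0047949 ]), 'opening': 0.08552610265327755}
{'vfov': 51.91960485475012, 'cx': 261.34397383782465, 'cy': 188.79377566056388, 'xyz': array([0.37330208, 0.96741241, 0.89464943]), 'attitude': array([ 0.0636803 , -1.29341773, -2.73260017]), 'shot': 1}
{'vfov': 57.80684823599399, 'cx': 258.0978202189122, 'cy': 191.6706801428631, 'xyz': array([ 0.39848594, -0.00140087,  1.33889215]), 'attitude': array([ 0.06708599, -0.07314714, -1.55552198]), 'shot': 2}
```

View pics/side0.png

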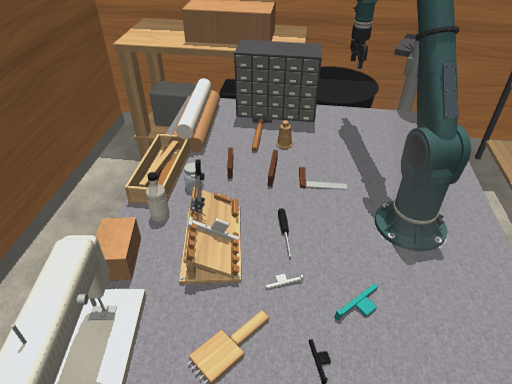

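View pics/top0.png

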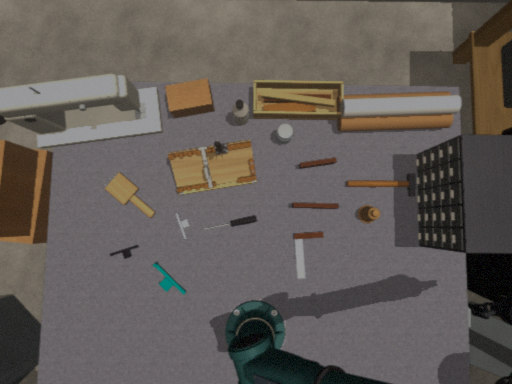

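```bash
cat > h.py <<'E'
import numpy as np, cv2
from scipy.spatial.transform import Rotation as R
from workcell import *
def K(c):
    f=192/np.tan(np.radians(c["vfov"])/2); return f
def proj(c,P):
    P=np.atleast_2d(P); q=R.from_rotvec(c["attitude"]).inv().apply(P-c["xyz"]); f=K(c)
    return np.c_[c["cx"]+f*q[:,0]/-q[:,2], c["cy"]-f*q[:,1]/-q[:,2]]
def ray(c,uv,z):
    u,v=uv; f=K(c); d=R.from_rotvec(c["attitude"]).apply([(u-c["cx"])/f,-(v-c["cy"])/f,-1]); t=(z-c["xyz"][2])/d[2]; return c["xyz"]+t*d
def crop(c,x0,y0,x1,y1,s,name,pts=None):
    im=c["color"][y0:y1,x0:x1,::-1]; im=cv2.resize(im,None,fx=s,fy=s,interpolation=cv2.INTER_CUBIC)
    if pts is not None:
        for p in pts: cv2.circle(im,(int((p[0]+.5-x0)*s),int((p[1]+.5-y0)*s)),2,(0,0,255),-1)
    cv2.imwrite("pics/"+name,im)
E
python3 - <<'E'
from h import *
import pickle
t=camera("top"); s=camera("side"); pickle.dump((t,s),open("c0.pkl","wb"))
print(proj(t,[[0,0,0]]),proj(s,[[0,0,0]]))
for L in("stop","slat_long","slat_short","clamp","cradle","hammer","screwdriver","tack_jar","glue","twine","stretcher","square"):
  for n,c in(("t",t),("s",s)):
    for d in silhouettes(c,L):
        r=d["region"]; v,u=np.nonzero(r)
        print(L,n,round(d["conf"],2),np.round(d["box"]),[round(u.mean(),1),round(v.mean(),1)],r.sum(),np.round(ray(c,(u.mean(),v.mean()),0.03),3))
crop(t,155,120,275,205,6,"t1.png"); crop(s,160,180,260,300,5,"s1.png"); crop(s,210,110,360,220,5,"s2.png")
E
```

```text
[[254.62236926 330.03281205]] [[409.32090299 224.71098015]]
stop t 0.75 [230. 215. 256. 228.] [np.float64(243.0), np.float64(220.7)] 165 [0.406 0.049 0.03 ]
stop t 0.69 [178. 211. 189. 242.] [np.float64(182.6), np.float64(224.9)] 134 [0.387 0.275 0.03 ]
stop t 0.65 [156. 262. 186. 293.] [np.float64(167.9), np.float64(280.1)] 344 [0.184 0.322 0.03 ]
stop t 0.63 [122. 247. 133. 253.] [np.float64(126.2), np.float64(252.6)] 75 [0.282 0.481 0.03 ]
stop t 0.57 [201. 149. 215. 187.] [np.float64(206.3), np.float64(165.9)] 174 [0.611 0.193 0.03 ]
stop s 0.75 [266. 277. 302. 288.] [np.float64(284.6), np.float64(280.6)] 248 [0.383 0.299 0.03 ]
stop s 0.73 [309. 340. 327. 384.] [np.float64(320.0), np.float64(360.1)] 320 [0.286 0.509 0.03 ]
stop s 0.69 [188. 215. 242. 243.] [np.float64(214.2), np.float64(227.7)] 542 [0.614 0.128 0.03 ]
stop s 0.61 [335. 286. 378. 321.] [np.float64(359.3), np.float64(303.0)] 558 [0.187 0.344 0.03 ]
slat_long t 0.81 [292. 198. 340. 209.] [np.float64(314.0), np.float64(205.2)] 274 [ 0.468 -0.217  0.03 ]
slat_long s 0.51 [268. 149. 280. 184.] [np.float64(272.4), np.f
[... 1988 characters left out ...]
 0.57 [144. 170. 171. 222.] [np.float64(156.8), np.float64(198.8)] 778 [0.832 0.021 0.03 ]
twine t 0.66 [354. 205. 378. 223.] [np.float64(368.3), np.float64(213.3)] 315 [ 0.44  -0.421  0.03 ]
twine s 0.91 [278. 116. 294. 149.] [np.float64(284.6), np.float64(135.3)] 324 [ 0.441 -0.439  0.03 ]
stretcher t 0.83 [104. 176. 156. 217.] [np.float64(127.5), np.float64(193.2)] 913 [0.503 0.487 0.03 ]
stretcher s 0.73 [188. 218. 242. 243.] [np.float64(213.7), np.float64(227.6)] 425 [0.615 0.128 0.03 ]
square t 0.95 [295. 235. 326. 277.] [np.float64(303.2), np.float64(249.7)] 497 [ 0.301 -0.177  0.03 ]
square s 0.63 [298. 169. 343. 188.] [np.float64(317.3), np.float64(181.8)] 378 [ 0.302 -0.145  0.03 ]
```

View pics/t1.png

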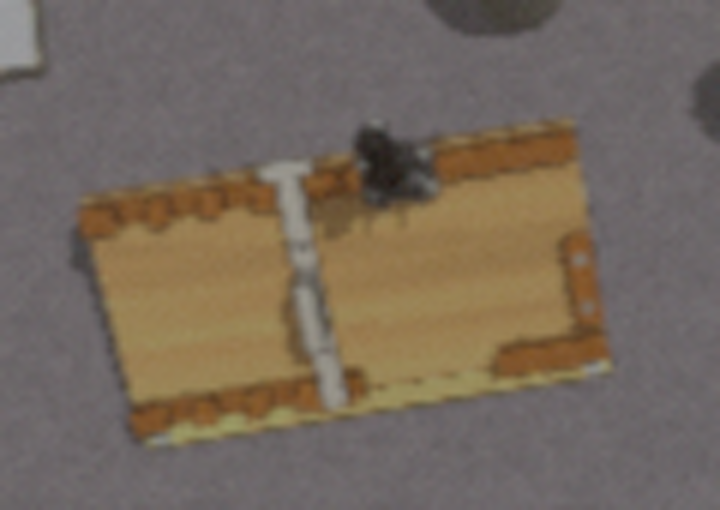

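View pics/s1.png

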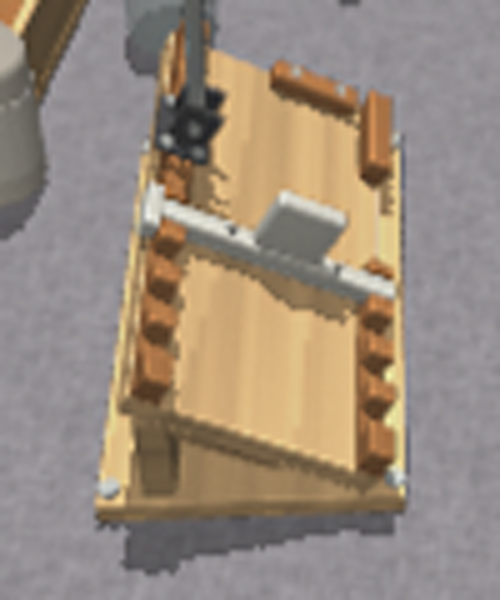

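View pics/s2.png

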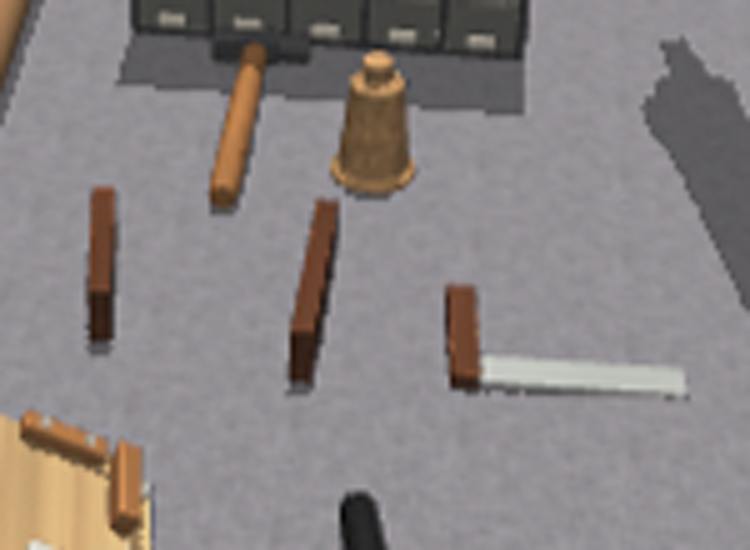

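```bash
cat > fit.py <<'E'
from h import *
import pickle
from scipy.optimize import minimize
S=4
def box(x0,x1,y0,y1,z0,z1): return np.array([[x,y,z] for x in(x0,x1) for y in(y0,y1) for z in(z0,z1)])/1000.
rails=[box(6,66,-150,-132,0,14),box(-16,0,-150,-80,0,18),box(-16,0,4,150,0,4),box(116,132,-150,150,0,4)]
ed=[4,14,32,46,64,78,96,110,128,150]
for i in range(0,10,2):
    rails.append(box(-16,0,ed[i],ed[i+1],0,18)); rails.append(box(116,132,ed[i] if i else -150,ed[i+1],0,18))
def T(p):
    X,Y,Z,yaw,pit=p
    # bed x uphill: rotate about y by -pitch, then yaw about z
    return R.from_euler("z",yaw)*R.from_euler("y",-pit),np.array([X,Y,Z])
def mask(c,boxes,p,x0,y0,x1,y1):
    r,o=T(p); m=np.zeros(((y1-y0)*S,(x1-x0)*S),np.uint8)
    for b in boxes:
        q=(proj(c,r.apply(b)+o)-[x0,y0]+.5)*S-.5
        h=cv2.convexHull(q.astype(np.float32)); cv2.fillConvexPoly(m,np.round(h*16).astype(np.int32),255,shift=4)
    return cv2.resize(m,(x1-x0,y1-y0),interpolation=cv2.INTER_AREA)/255.
E
python3 - <<'E'
from fit import *
t,s=pickle.load(open("c0.pkl","rb"))
rt=(165,135,262,197); rs=(175,175,247,290)
stopb=[box(58-74,58+78,16,30,4,18),box(134,144,7,39,4,18),box(36,80,17,29,4,57)]
obs=[]
for c,(x0,y0,x1,y1) in((t,rt),(s,rs)):
    im=c["color"][y0:y1,x0:x1]; hsv=cv2.cvtColor(im,cv2.COLOR_RGB2HSV)
    m=((hsv[...,0]<16)&(hsv[...,1]>115)).astype(np.float32)
    obs.append(m)
    cv2.imwrite(f"pics/m{x0}.png",cv2.resize(np.hstack([im[:,:,::-1],cv2.merge([(m*255).astype(np.uint8)]*3)]),None,fx=4,fy=4))
clampbox=[box(95,140,-75,-10,0,200)]
def cost(p,ret=False):
    e=0;out=[]
    for c,r,o in((t,rt,obs[0]),(s,rs,obs[1])):
        m=mask(c,rails,p,*r)*(1-mask(c,stopb,p,*r)); w=1-mask(c,clampbox,p,*r)
        e+=(np.abs(cv2.GaussianBlur(m,(0,0),1)-cv2.GaussianBlur(o,(0,0),1))*w).sum(); out.append(m)
    return out if ret else e
best=None
for Z in(.02,.035,.05):
  for X in (.53,.55,.57,.59):
    for yaw in(.05,.12,.2):
        p=np.array([X,.165,Z,yaw,np.pi/6]); r=minimize(cost,p,method="Nelder-Mead",options=dict(maxiter=250,initial_simplex=np.vstack([p]+[p+d for d in np.diag([.015,.015,.01,.06,.03])])))
        if best is None or r.fun<best.fun: best=r; print(r.fun,r.x)
b4=minimize(lambda q:cost(np.r_[q,np.pi/6]),best.x[:4],method="Nelder-Mead",options=dict(initial_simplex=np.vstack([best.x[:4]]+[best.x[:4]+d for d in np.diag([.005,.005,.005,.02])])))
print(b4.fun,b4.x); np.save("bed.npy",np.r_[b4.x,np.pi/6])
o=cost(np.r_[b4.x,np.pi/6],True)
for i,k in enumerate("ts"):
    cv2.imwrite(f"pics/fit_{k}.png",cv2.resize((np.dstack([obs[i],o[i]*0,o[i]])*255).astype(np.uint8),None,fx=5,fy=5))
p=np.r_[b4.x,np.pi/6]; r,og=T(p)
for c,k,a in((t,"t",(155,120,275,205)),(s,"s",(160,150,260,300))):
    pts=np.vstack([r.apply(x)+og for x in rails[:2]+rails[-2:]+stopb]); crop(c,*a,5,f"ov_{k}.png",proj(c,pts))
E
```

```text
585.221895318359 [0.55378827 0.15148859 0.03121735 0.1721037  0.3860019 ]
468.3624266271357 [0.55614218 0.15137748 0.0329097  0.17068167 0.48055747]
418.7853427182038 [0.55677432 0.15225056 0.03729733 0.17579779 0.51843396]
415.86608969128935 [0.55644122 0.15261661 0.03668165 0.1716177  0.52071259]
415.6256059246505 [0.55640333 0.15251216 0.03714235 0.1720372  0.52012913]
414.95494262354066 [0.55647068 0.15249201 0.03684351 0.17202071]
```

View pics/ov_t.png

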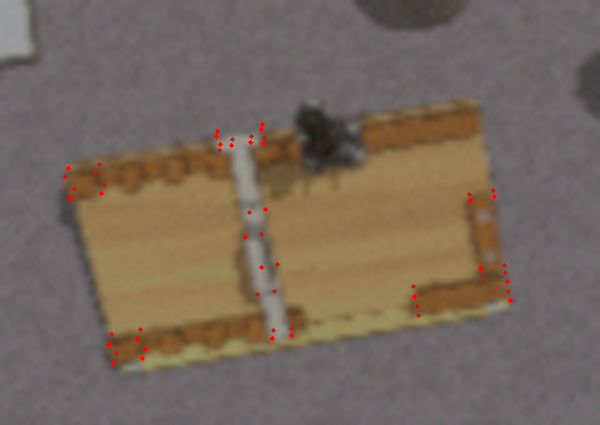

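View pics/ov_s.png

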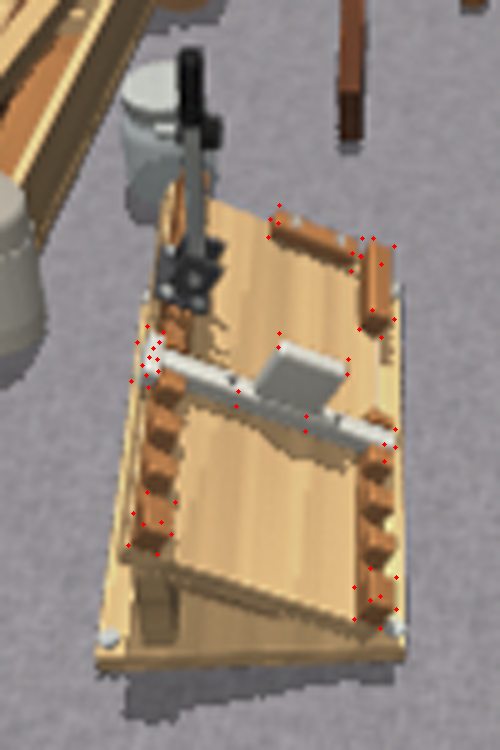

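View pics/fit_s.png

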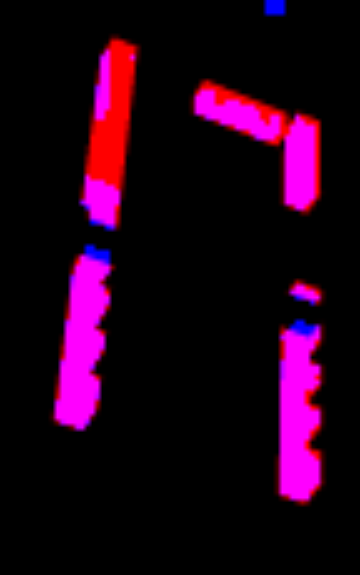

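```bash
cat > pl.py <<'E'
from fit import *
p=np.load("bed.npy"); rb,ob=T(p)
def bw(x,y,z): return rb.apply(np.array([x,y,z])/1000.)+ob
def rel(P,Rt,o=None):
    o=o or get_obs(); r=R.from_rotvec(o["tcp_rot"])
    d=r.inv().apply(np.array(P)-o["tcp_pos"]); w=np.degrees((r.inv()*Rt).as_rotvec())
    print("t",round(o["t"],2),"pos",np.round(o["tcp_pos"],4),"F",np.round(o["force"],1),"op",round(o["opening"],4)); print(" tool shift",np.round(d,4),"dist",round(np.linalg.norm(d),4),"turn",np.round(w,2),"ang",round(np.linalg.norm(w),1))
    return d,w
B=rb.as_matrix()
Rstop=R.from_matrix(np.c_[B[:,0],-B[:,1],-B[:,2]])
E
python3 - <<'E'
from pl import *
t,s=pickle.load(open("c0.pkl","rb"))
for th in(1.8,1.85,1.9,1.95,2.0,2.05):
    g=bw(124-128*np.cos(th),-42,34+128*np.sin(th)); print(th,g,proj(s,g),proj(t,g))
print("grasp",bw(58,23,42),bw(58,23,100))
rel(bw(58,23,100),Rstop)
cab=[ray(t,(418,250),.25),ray(t,(418,145),.25)];print(cab)
# slat top outlines
for c,k in((t,"t"),(s,"s")):
    for L in("slat_long","slat_short"):
        d=silhouettes(camera("top" if k=="t" else "side"),L)
        if d:
            m=d[0]["region"].astype(np.uint8); q=cv2.minAreaRect(cv2.findNonZero(m)); bx=cv2.boxPoints(q); print(L,k,np.round(bx,1).tolist()); print([np.round(ray(c,b,.048),3).tolist() for b in bx])
crop(t,280,140,350,225,8,"t2.png")
E
```

```text
1.8 [0.61612063 0.12022629 0.25078154] [[208.87785435 168.28042954]] [[219.16328912 153.41730848]]
1.85 [0.62219812 0.12128218 0.25248471] [[206.56805327 167.82036882]] [[218.81829317 151.4137501 ]]
1.9 [0.62835187 0.12235132 0.25387746] [[204.23300731 167.45135469]] [[218.47965482 149.40281245]]
1.95 [0.63456651 0.12343104 0.2549563 ] [[201.87974767 167.17480574]] [[218.14852846 147.39124734]]
2.0 [0.64082651 0.12451863 0.25571853] [[199.51541044 166.99181507]] [[217.8260406  145.38583223]]
2.05 [0.64711622 0.12561139 0.25616226] [[197.14720416 166.9031424 ]] [[217.5132831  143.39333071]]
grasp [0.58133176 0.18015586 0.10221658] [0.55275977 0.17519183 0.15244605]
t 1.4 pos [ 0.1701 -0.7048  0.2503] F [-0.6  0.4  0.8] op 0.0855
 tool shift [ 0.5785 -0.7656  0.0978] dist 0.9646 turn [-0.97 29.99  3.63] ang 30.2
[array([ 0.32156127, -0.50368063,  0.25      ]), array([ 0.65289589, -0.51268961,  0.25      ])]
slat_long t [[292.0, 202.0], [338.0, 202.0], [338.0, 208.0], [292.0, 208.0]]
[[0.478, -0.132, 0.048], [0.48, -0.303, 0.048], [0.458, -0.303, 0.048], [0.455, -0.132, 0.048]]
slat_short t [[298.3999938964844, 161.1999969482422], [334.79998779296875, 156.60000610351562], [335.70001220703125, 163.8000030517578], [299.29998779296875, 168.3000030517578]]
[[0.631, -0.155, 0.048], [0.651, -0.293, 0.048], [0.624, -0.296, 0.048], [0.604, -0.159, 0.048]]
slat_long s [[266.0, 184.1999969482422], [272.70001220703125, 150.3000030517578], [278.29998779296875, 151.5], [271.5, 185.3000030517578]]
[[0.478, -0.084, 0.048], [0.476, -0.294, 0.048], [0.455, -0.29, 0.048], [0.459, -0.081, 0.048]]
slat_short s [[181.6999969482422, 270.5], [194.60000610351562, 158.60000610351562], [250.1999969482422, 165.0], [237.3000030517578, 277.0]]
[[0.66, 0.317, 0.048], [0.759, -0.198, 0.048], [0.548, -0.187, 0.048], [0.508, 0.318, 0.048]]
```

View pics/t2.png

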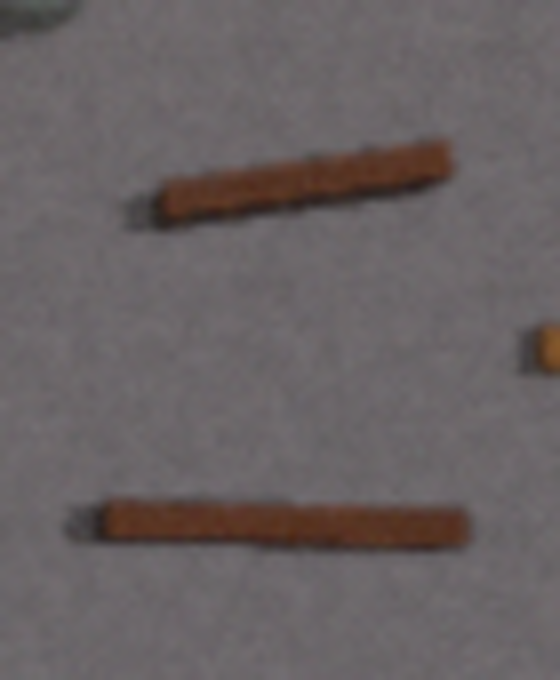

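Request:
drive_tool([
  [[0,0,0],[0.019,-0.054,-0.014],1],
  [[0,0,0],[0.019,-0.054,-0.014],1],
  [[0,0,0],[0.019,-0.054,-0.014],1],
  [[0,0,0],[0.019,-0.054,-0.014],1],
  [[0,0,0],[0.019,-0.054,-0.014],1],
  [[0,0,0],[0.04,-0.034,0],1],
  [[0,0,0],[0.04,-0.034,0],1],
  [[0,0,0],[0.04,-0.034,0],1],
  [[0,0,0],[0.04,-0.034,0],1],
  [[0,0,0],[0.04,-0.034,0],1],
])

```text
t: 3.05
tcp_pos: [0.3578, -0.1983, 0.3226]
tcp_rot: [3.112, 0.355, 0.008]
force: [1.3, 0.5, 0.0]
opening: 0.0853
```

```bash
python3 -c "
from pl import *
rel(bw(58,23,110),Rstop)"
```

```text
t 3.05 pos [ 0.3578 -0.1983  0.3226] F [1.3 0.5 0. ] op 0.0853
 tool shift [ 0.2684 -0.3219  0.1593] dist 0.4484 turn [-0.26 29.74  3.24] ang 29.9
```

Request:
drive_tool([
  [[0,10,1],[0.035,-0.045,0],1],
  [[0,10,1],[0.035,-0.045,0],1],
  [[0,10,1],[0.035,-0.045,0],1],
  [[0,0,0],[0.025,-0.045,0.01],1],
  [[0,0,0],[0.025,-0.045,0.01],0.4],
])

```text
t: 3.68
tcp_pos: [0.4574, 0.025, 0.3479]
tcp_rot: [-2.972, -0.267, -0.819]
force: [0.5, -1.4, 0.7]
opening: 0.0701
```

```bash
python3 -c "
from pl import *
rel(bw(58,23,110),Rstop)"
```

```text
t 3.67 pos [0.4574 0.025  0.3479] F [ 0.5 -1.4  0.7] op 0.0701
 tool shift [ 0.0036 -0.1308  0.2197] dist 0.2557 turn [-0.22 -0.82  0.35] ang 0.9
```

Request:
drive_tool([
  [[0,-0.8,0.3],[0.001,-0.033,0.05],0],
  [[0,0,0],[0.001,-0.033,0.05],0],
  [[0,0,0],[0.001,-0.033,0.05],0],
  [[0,0,0],[0,-0.03,0.05],0],
  [[0,0,0],[0,0,0],0],
])

```text
t: 4.3
tcp_pos: [0.4919, 0.0564, 0.2861]
tcp_rot: [-3.012, -0.226, -0.813]
force: [-0.2, 1.5, -0.6]
opening: 0.0428
```

```bash
python3 -c "
from pl import *
rel(bw(58,23,110),Rstop); rel(bw(58,23,42),Rstop)
s=camera('side'); crop(s,150,90,270,260,4,'s3.png'); t=camera('top'); crop(t,155,110,275,220,5,'t3.png')
"
```

```text
t 4.3 pos [0.4919 0.0564 0.2861] F [-0.2  1.5 -0.6] op 0.0428
 tool shift [ 0.0011 -0.1117  0.142 ] dist 0.1807 turn [ 2.04 -0.1  -0.73] ang 2.2
t 4.3 pos [0.4919 0.0564 0.2861] F [-0.2  1.5 -0.6] op 0.0428
 tool shift [ 0.001  -0.1142  0.21  ] dist 0.239 turn [ 2.04 -0.1  -0.73] ang 2.2
```

View pics/s3.png

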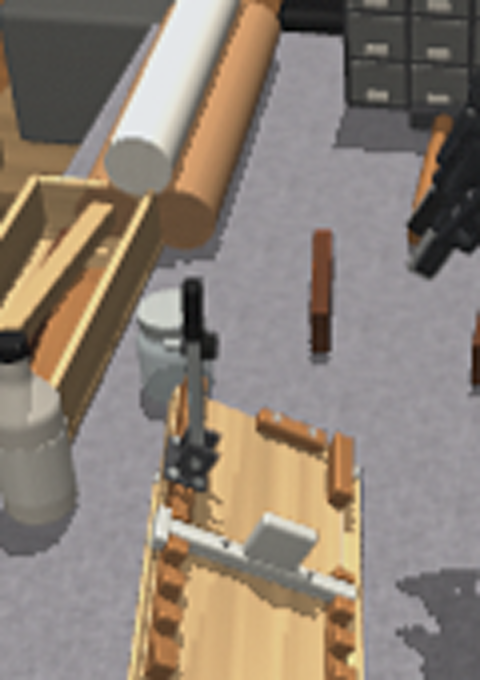

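View pics/t3.png

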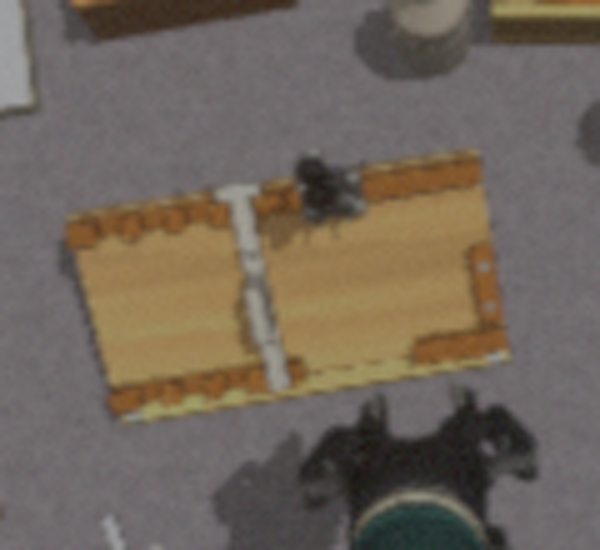

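```bash
python3 -c "
from pl import *
o=get_obs();print(o['q'],o['joint_vel'])"
```

```text
[-0.03101577  0.12610624 -0.23647885  2.38969472  0.80318486  0.15255377
 -2.4508584 ] [ 0.04116889 -0.0142914  -0.02013271  0.00026785  0.0026349   0.00077936
 -0.00931415]
```

Request:
drive_tool([
  [[1,0,-0.4],[0,-0.03,0.03],0],
  [[1,0,-0.3],[0,-0.03,0.03],0],
  [[0,0,0],[0,-0.03,0.03],0],
])

```text
t: 4.78
tcp_pos: [0.5248, 0.12, 0.2431]
tcp_rot: [-3.006, -0.209, -0.791]
force: [0.7, 0.7, -0.4]
opening: 0.043
```

```bash
python3 -c "
from pl import *
o=get_obs();print(o['q'],o['joint_vel'])
rel(bw(58,23,110),Rstop)"
```

```text
[-0.50854765  0.26317947  0.16057284  2.36045076  1.30894427  0.07924507
 -3.08425622] [-1.34201879  0.4580109   1.00804033 -0.25756344  0.08538197 -0.06943823
 -0.58903825]
t 4.78 pos [0.5248 0.12   0.2431] F [ 0.7  0.7 -0.4] op 0.043
 tool shift [-0.0138 -0.0514  0.0859] dist 0.1011 turn [ 1.42  0.56 -1.51] ang 2.1
```

```bash
cat > kin.py <<'E'
from h import *
from scipy.optimize import least_squares
import itertools,json
D=[]
D.append(([ 1.24050014,0.59214177,0.0482958,1.60983667,-0.0332574,0.94270721,-0.03370548],[0.16989225,-0.70399664,0.24911911],[-3.11734687,-0.370985267,6.75863255e-4]))
D.append(([-0.03101577,0.12610624,-0.23647885,2.38969472,0.80318486,0.15255377,-2.4508584],[0.4919,0.0564,0.2861],[-3.012,-.226,-.813]))
D.append(([-0.50854765,0.26317947,0.16057284,2.36045076,1.30894427,0.07924507,-3.08425622],[0.5248,.12,.2431],[-3.006,-.209,-.791]))
def fk(q,k,sg):
    h,a,b,L,o1,o7=k[:6]
    s1,s3,s5,s7=sg
    r=R.from_euler("z",s1*q[0]+o1); p=np.array([0,0,h])
    r=r*R.from_euler("y",q[1])*R.from_euler("z",s3*q[2]); p=p+r.apply([0,0,a])
    r=r*R.from_euler("y",q[3])*R.from_euler("z",s5*q[4]); p=p+r.apply([0,0,b])
    r=r*R.from_euler("y",q[5])*R.from_euler("z",s7*q[6]+o7); p=p+r.apply([0,0,L])
    return p,r
if __name__=="__main__":
    best=None
    for sg in itertools.product((1,-1),repeat=4):
        for o1,o7 in itertools.product((-.1,3),(0,1.57,3.1,-1.57)):
            def f(k):
                e=[]
                for q,p,w in D:
                    P,r=fk(q,k,sg); e+=list(P-p)+list(.3*(r.inv()*R.from_rotvec(w)).as_rotvec())
                return e
            r=least_squares(f,[.35,.42,.4,.25,o1,o7])
            if best is None or r.cost<best[0]: best=(r.cost,sg,r.x.tolist(),r.fun); print(best[0],sg,np.round(r.x,4))
    print(np.round(best[3],3)); json.dump(best[1:3],open("kin.json","w"))
E
python3 kin.py
```

```text
0.03218321789709012 (1, 1, 1, 1) [ 2.503  -1.0149 -0.1325  1.5364  0.3444 -1.5864]
0.03218321788505612 (1, 1, 1, 1) [ 2.503  -1.0149 -0.1325  1.5364  0.3444  4.6968]
0.03218321788495783 (1, 1, 1, 1) [ 2.503  -1.0149 -0.1325  1.5364  0.3444 -1.5864]
0.00019560784069687386 (-1, -1, -1, -1) [ 0.2927  0.6326  0.4597  0.3007 -0.0703  1.5056]
[-0.005 -0.001 -0.003 -0.    -0.    -0.002  0.002  0.008  0.003  0.011
  0.     0.    -0.004  0.006  0.     0.01   0.001  0.001]
```

```bash
cat > ikc.py <<'E'
from kin import *
from pl import *
sg,k=json.load(open("kin.json"))
lo=np.array([-2.69,-.47,-1.27,.19,-1.53,.08,-3.09]); hi=np.array([2.69,2.24,1.36,2.51,4.68,2.07,3.09])
def ik(P,Rt,q0=None,n=12,seed=0):
    rng=np.random.default_rng(seed); best=None
    mid=(lo+hi)/2
    for i in range(n):
        x0=q0 if (q0 is not None and i==0) else lo+(hi-lo)*(.1+.8*rng.random(7))
        f=lambda q:np.r_[(lambda pr:np.r_[pr[0]-P,.3*(pr[1].inv()*Rt).as_rotvec()])(fk(q,k,sg))*100,.02*(q-mid)/(hi-lo)]
        r=least_squares(f,np.clip(x0,lo+.01,hi-.01),bounds=(lo,hi))
        e=np.linalg.norm(r.fun[:6])/100; m=np.min(np.minimum(r.x-lo,hi-r.x))
        if e<.003 and (best is None or m>best[0]): best=(m,r.x,e)
    return best
def orient(tilt,half,jaw):  # tilt from vertical about bed y (30 = along -n); jaw 'y' or 'x'
    z=rb.apply(R.from_euler("y",np.radians(30-tilt)).apply([0,0,-1])) # tool z
    z=R.from_euler("z",p[3]).apply([np.sin(np.radians(tilt)),0,-np.cos(np.radians(tilt))])
    Y=rb.apply([0,1,0])
    y=Y*(1 if half else -1) if jaw=="y" else np.cross(Y,z)*(1 if half else -1)
    return R.from_matrix(np.c_[np.cross(y,z),y,z])
E
python3 - <<'E'
from ikc import *
for nm,P,jaw in(("stop",bw(58,23,42),"y"),("stopup",bw(58,23,100),"y"),("slat",bw(24,-41,14),"x"),("slatup",bw(24,-41,90),"x")):
  for half in(0,1):
    for tilt in(30,20,10,0):
        b=ik(P,orient(tilt,half,jaw)); print(nm,half,tilt,None if b is None else (round(b[0],2),np.round(b[1],2).tolist()))
E
```

```text
stop 0 30 (np.float64(0.19), [-0.32, 0.61, -0.13, 2.32, 2.66, 0.34, 1.84])
stop 0 20 (np.float64(0.13), [0.1, 0.71, -0.71, 2.21, 1.62, 0.49, 2.96])
stop 0 10 (np.float64(0.2), [-0.32, 0.61, -0.08, 2.09, 0.26, 0.28, -2.03])
stop 0 0 (np.float64(0.45), [-0.3, 0.64, -0.1, 1.98, 0.11, 0.53, -1.87])
stop 1 30 (np.float64(0.19), [0.07, 0.72, -0.68, 2.32, 2.15, 0.59, -0.71])
stop 1 20 (np.float64(0.3), [0.12, 0.72, -0.74, 2.21, 1.62, 0.51, -0.18])
stop 1 10 (np.float64(0.42), [0.1, 0.71, -0.71, 2.09, 1.08, 0.54, 0.34])
stop 1 0 (np.float64(0.53), [0.02, 0.72, -0.59, 1.98, 0.65, 0.65, 0.76])
stopup 0 30 (np.float64(0.15), [-0.32, 0.49, -0.14, 2.36, 2.51, 0.27, 1.98])
stopup 0 20 (np.float64(0.0), [0.18, 0.61, -0.82, 2.24, 1.45, 0.51, 3.09])
stopup 0 10 (np.float64(0.27), [-0.31, 0.5, -0.11, 2.13, 0.23, 0.35, -2.0])
stopup 0 0 (np.float64(0.5), [-0.39, 0.54, 0.01, 2.01, -0.01, 0.59, -1.76])
stopup 1 30 (np.float64(0.15), [0.09, 0.59, -0.71, 2.36, 2.02, 0.52, -0.63])
stopup 1 20 (np.float64(0.27), [0.12, 0.58, -0.74, 2.24, 1.43, 0.46, -0.04])
stopup 1 10 (np.float64(0.38), [0.09, 0.59, -0.68, 
[... 596 characters left out ...]
, 1.34, 0.57, 1.78])
slat 1 0 (np.float64(0.47), [0.24, 0.83, -0.78, 2.04, 0.96, 0.69, 2.15])
slatup 0 30 (np.float64(0.07), [0.32, 0.69, -0.86, 2.44, 2.16, 0.63, -2.2])
slatup 0 20 (np.float64(0.19), [0.3, 0.64, -0.81, 2.32, 1.66, 0.48, -1.72])
slatup 0 10 (np.float64(0.29), [0.1, 0.57, -0.51, 2.21, 0.86, 0.37, -0.94])
slatup 0 0 (np.float64(0.42), [-0.03, 0.57, -0.33, 2.09, 0.35, 0.53, -0.44])
slatup 1 30 (np.float64(0.07), [0.05, 0.57, -0.45, 2.44, 2.51, 0.43, 0.57])
slatup 1 20 (np.float64(0.19), [0.26, 0.62, -0.74, 2.32, 1.67, 0.43, 1.41])
slatup 1 10 (np.float64(0.3), [0.33, 0.67, -0.86, 2.21, 1.15, 0.57, 1.92])
slatup 1 0 (np.float64(0.42), [0.27, 0.69, -0.79, 2.09, 0.79, 0.69, 2.27])
```

Request:
drive_tool([
  [[0,-6,0],[0,0,-0.01],0],
  [[0,-8,0],[0,0,0],0],
  [[0,-8,0],[0,0,0],0],
  [[0,-8,0],[0,0,0],0],
])

```text
t: 5.28
tcp_pos: [0.5298, 0.1193, 0.2487]
tcp_rot: [3.103, 0.212, 0.19]
force: [0.7, 0.4, 0.3]
opening: 0.0426
```

```bash
python3 -c "
from ikc import *
o=get_obs();print(np.round(o['q'],2))
rel(bw(58,23,42)+[0,0,.06],orient(0,0,'y'))"
```

```text
[ 0.05  0.36 -0.49  2.08  0.38  0.67 -2.13]
t 5.28 pos [0.5298 0.1193 0.2487] F [0.7 0.4 0.3] op 0.0426
 tool shift [ 0.0486 -0.0563  0.0911] dist 0.1176 turn [ 2.08 -6.86 -2.03] ang 7.4
```

Request:
drive_tool([
  [[2,-6.8,-2],[0.02,-0.025,0.03],0],
  [[0,0,0],[0.02,-0.025,0.03],0],
  [[0,0,0],[0,0,0],0],
])

```text
t: 5.65
tcp_pos: [0.5709, 0.1713, 0.1944]
tcp_rot: [-3.119, -0.25, -0.002]
force: [0.2, 0.3, -0.2]
opening: 0.0429
```

```bash
python3 -c "
from ikc import *
o=get_obs();print(np.round(o['q'],2))
rel(bw(58,23,42)+[0,0,.06],orient(0,0,'y'))"
```

```text
[-0.    0.54 -0.5   1.94  0.36  0.74 -2.12]
t 5.65 pos [0.5709 0.1713 0.1944] F [ 0.2  0.3 -0.2] op 0.0429
 tool shift [ 0.0116 -0.0067  0.0322] dist 0.0349 turn [-0.69 -0.14 -0.68] ang 1.0
```

Request:
drive_tool([
  [[-0.7,0,-0.7],[0.0116,-0.0067,0.015],0],
  [[0,0,0],[0,0,0],0],
  [[0,0,0],[0,0,0],0],
])

```text
t: 6.02
tcp_pos: [0.5821, 0.177, 0.1811]
tcp_rot: [-3.13, -0.265, -0.006]
force: [-0.0, -0.9, 0.0]
opening: 0.0427
```

```bash
python3 -c "
from ikc import *
rel(bw(58,23,42),orient(0,0,'y'))
P=get_obs()['tcp_pos']+[0,0,-.019]
s=camera('side'); crop(s,170,150,260,270,5,'s4.png',proj(s,[P])); t=camera('top'); crop(t,165,120,265,210,6,'t4.png',proj(t,[P]))
"
```

```text
t 6.03 pos [0.5821 0.177  0.1811] F [-0.  -0.9  0. ] op 0.0427
 tool shift [-0.0005 -0.0032  0.0789] dist 0.079 turn [-0.01 -0.22 -0.18] ang 0.3
```

View pics/s4.png

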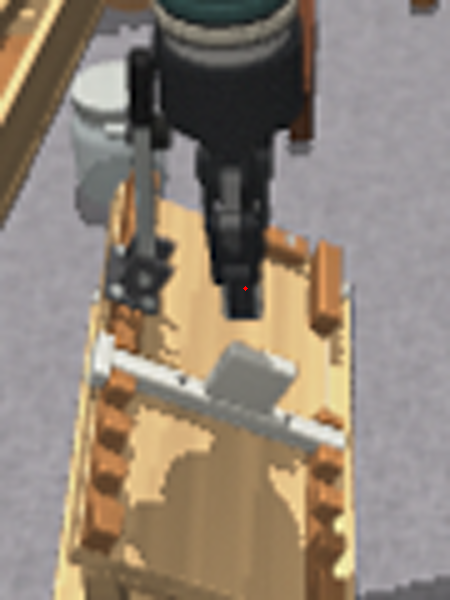

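View pics/t4.png

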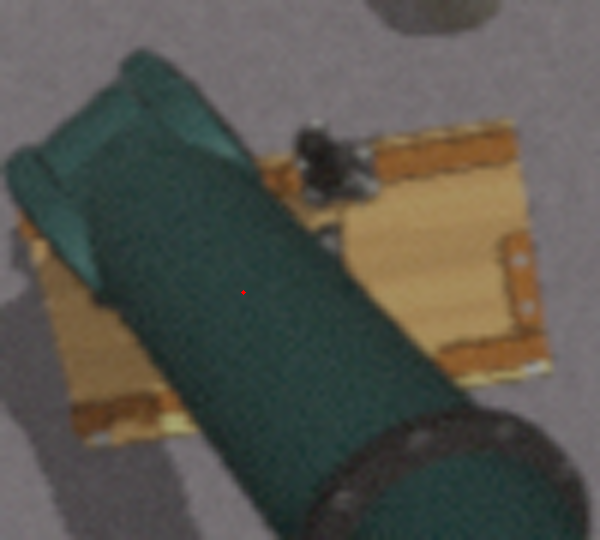

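Request:
drive_tool([
  [[0,0,0],[0,-0.003,0.025],0],
  [[0,0,0],[0,0,0.025],0],
  [[0,0,0],[0,0,0.02],0],
  [[0,0,0],[0,0,0.009],0],
  [[0,0,0],[0,0,0],0],
])

```text
t: 6.75
tcp_pos: [0.5828, 0.1803, 0.1027]
tcp_rot: [-3.13, -0.265, -0.014]
force: [-0.3, 0.1, 0.4]
opening: 0.0431
```

```bash
python3 -c "
from ikc import *
rel(bw(58,23,42),orient(0,0,'y'))
s=camera('side'); crop(s,170,170,260,270,6,'s5.png')
"
```

```text
t 6.75 pos [0.5828 0.1803 0.1027] F [-0.3  0.1  0.4] op 0.0431
 tool shift [-0.0015 -0.0001  0.0005] dist 0.0016 turn [ 0.01 -0.51 -0.17] ang 0.5
```

View pics/s5.png

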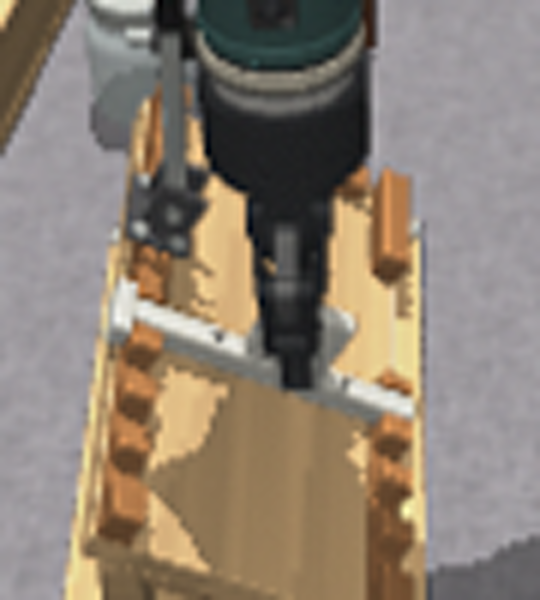

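Request:
drive_tool([
  [[0,-0.5,0],[-0.001,0,-0.003],-0.3],
  [[0,0,0],[0,0,0],-1],
  [[0,0,0],[0,0,0],-1],
  [[0,0,0],[0,0,0],-1],
  [[0,0,0],[0,0,0],-1],
], squeeze=60)

```text
t: 7.42
tcp_pos: [0.5829, 0.1807, 0.1081]
tcp_rot: [-3.129, -0.265, -0.005]
force: [0.5, -0.1, -1.3]
opening: 0.0112
```

```bash
python3 -c "
from ikc import *
rel(bw(58,23,42),orient(0,0,'y'))
"
```

```text
t 7.42 pos [0.5829 0.1807 0.1081] F [ 0.5 -0.1 -1.3] op 0.0112
 tool shift [-0.0017  0.0002  0.0058] dist 0.0061 turn [-0.06 -0.19 -0.19] ang 0.3
```

Request:
drive_tool([
  [[0,0,0],[-0.0055,0,-0.0095],-1],
  [[0,0,0],[-0.0055,0,-0.0095],-1],
  [[0,0,0],[0,0,0],-1],
])

```text
t: 7.8
tcp_pos: [0.5709, 0.1786, 0.1284]
tcp_rot: [-3.129, -0.265, -0.004]
force: [0.7, 0.3, -2.9]
opening: 0.0116
```

```bash
python3 -c "
from ikc import *
rel(bw(59,55,66),orient(0,0,'y'))
s=camera('side'); crop(s,170,170,260,270,6,'s6.png')
"
```

```text
t 7.8 pos [0.5709 0.1786 0.1284] F [ 0.7  0.3 -2.9] op 0.0116
 tool shift [-0.0007 -0.0318  0.0049] dist 0.0321 turn [-0.04 -0.16 -0.19] ang 0.3
```

View pics/s6.png

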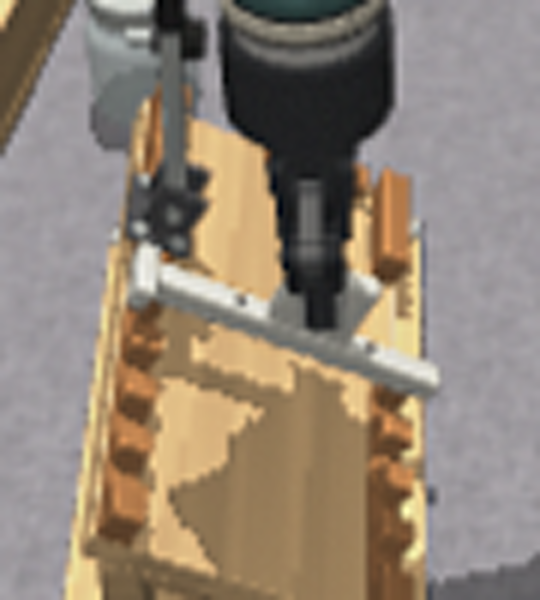

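Request:
drive_tool([
  [[0,0,0],[0,-0.016,0],-1],
  [[0,0,0],[0,-0.016,0],-1],
  [[0,0,0],[0,0,0],-1],
])

```text
t: 8.22
tcp_pos: [0.5647, 0.2134, 0.1278]
tcp_rot: [-3.128, -0.266, -0.003]
force: [-0.2, 0.1, -2.6]
opening: 0.0111
```

```bash
python3 -c "
from ikc import *
ref=np.array([0.5829, 0.1807, 0.1081])
rel(ref+rb.apply([0,.032,0]),orient(0,0,'y'))
s=camera('side'); crop(s,170,170,260,270,6,'s7.png')
"
```

```text
t 8.22 pos [0.5647 0.2134 0.1278] F [-0.2  0.1 -2.6] op 0.0111
 tool shift [0.0122 0.0034 0.0198] dist 0.0235 turn [-0.11 -0.13 -0.13] ang 0.2
```

View pics/s7.png

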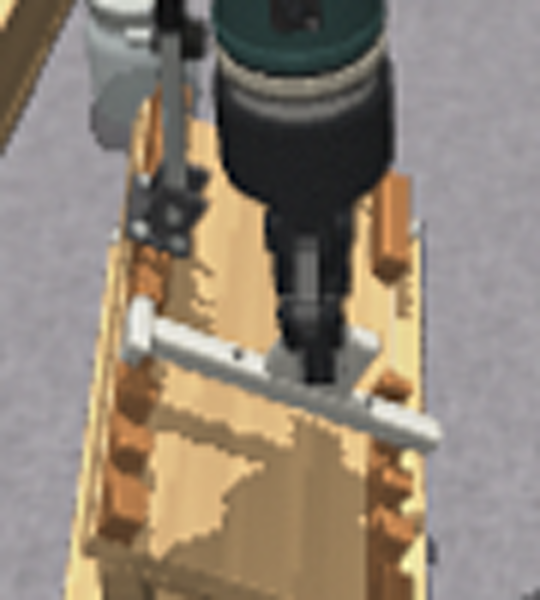

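Request:
drive_tool([
  [[0,0,0],[0.001,0.003,0],-1],
  [[0,0,0],[0,0,0],-1],
])

```text
t: 8.52
tcp_pos: [0.5665, 0.2084, 0.1273]
tcp_rot: [3.13, 0.264, 0.002]
force: [0.0, 1.1, -1.2]
opening: 0.0111
```

```bash
python3 -c "
from ikc import *
ref=np.array([0.5829, 0.1807, 0.1081])
rel(ref+rb.apply([0,.032,0]),orient(0,0,'y'))
for i in range(3): camera('side'); rel(ref+rb.apply([0,.032,0]),orient(0,0,'y'))
"
```

```text
t 8.53 pos [0.5665 0.2084 0.1273] F [ 0.   1.1 -1.2] op 0.0111
 tool shift [ 0.0114 -0.002   0.0192] dist 0.0224 turn [ 0.02 -0.06 -0.22] ang 0.2
t 8.57 pos [0.5664 0.2085 0.1273] F [ 0.4 -0.4 -1.8] op 0.011
 tool shift [ 0.0114 -0.0018  0.0192] dist 0.0224 turn [ 0.01 -0.05 -0.22] ang 0.2
t 8.62 pos [0.5664 0.2086 0.1273] F [ 0.4  0.7 -1.5] op 0.0111
 tool shift [ 0.0115 -0.0017  0.0192] dist 0.0224 turn [ 0.   -0.06 -0.21] ang 0.2
t 8.68 pos [0.5664 0.2088 0.1274] F [ 0.2  0.1 -1.5] op 0.0112
 tool shift [ 0.0114 -0.0015  0.0193] dist 0.0225 turn [-0.01 -0.06 -0.2 ] ang 0.2
```

Request:
drive_tool([
  [[0,0,-0.2],[0.003,-0.001,0.005],-1],
  [[0,0,0],[0.002,0,0.004],-1],
  [[0,0,0],[0,0,0],-1],
])

```text
t: 9.05
tcp_pos: [0.5718, 0.2109, 0.1178]
tcp_rot: [-3.129, -0.27, -0.003]
force: [0.5, -0.5, -2.0]
opening: 0.0116
```

```bash
python3 -c "
from ikc import *
ref=np.array([0.5829, 0.1807, 0.1081])
rel(ref+rb.apply([0,.032,0]),orient(0,0,'y'))
s=camera('side'); crop(s,170,170,260,270,6,'s8.png')
"
```

```text
t 9.05 pos [0.5718 0.2109 0.1178] F [ 0.5 -0.5 -2. ] op 0.0116
 tool shift [ 0.0058 -0.0004  0.0097] dist 0.0113 turn [-0.04 -0.1   0.  ] ang 0.1
```

View pics/s8.png

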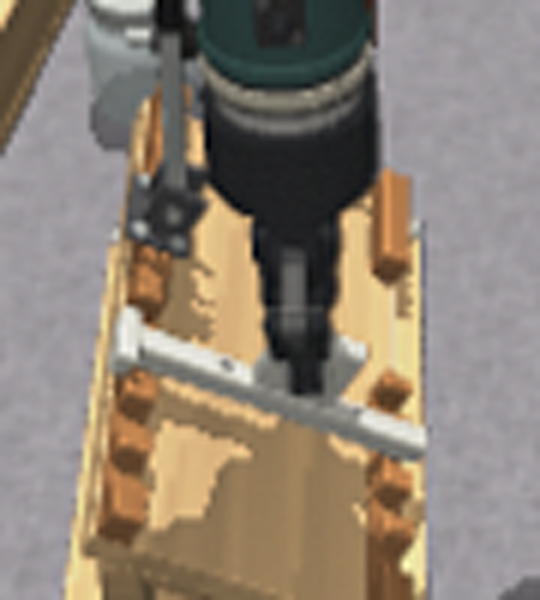

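Request:
drive_tool([
  [[0,0,0],[0.002,0,0.0035],-1],
  [[0,0,0],[0.0018,0,0.003],-1],
  [[0,0,0],[0.0015,0,0.0025],-1],
  [[0,0,0],[0,0,0],-1],
])

```text
t: 9.6
tcp_pos: [0.5773, 0.2119, 0.1082]
tcp_rot: [-3.129, -0.27, -0.002]
force: [-0.2, 0.3, -1.8]
opening: 0.0112
```

```bash
python3 -c "
from ikc import *
ref=np.array([0.5829, 0.1807, 0.1081])
rel(ref+rb.apply([0,.032,0]),orient(0,0,'y'))
s=camera('side'); crop(s,170,170,260,270,6,'s9.png')
"
```

```text
t 9.6 pos [0.5773 0.2119 0.1082] F [-0.2  0.3 -1.8] op 0.0112
 tool shift [ 0.0002 -0.0003  0.0001] dist 0.0004 turn [-0.04 -0.09  0.01] ang 0.1
```

View pics/s9.png

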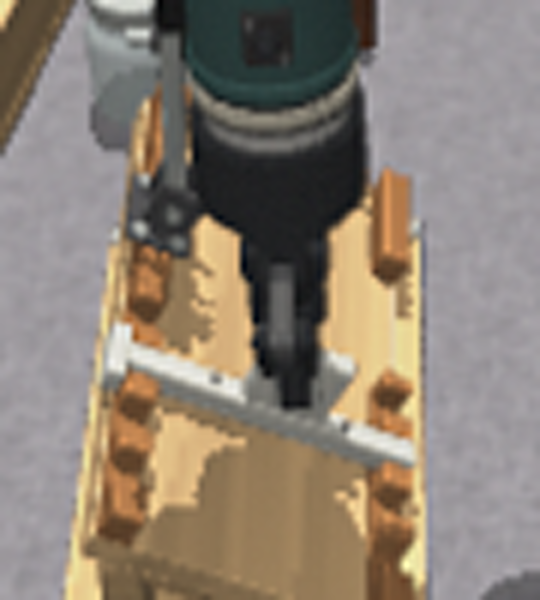

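Request:
drive_tool([
  [[0,0,0],[0,0,0],-0.2],
  [[0,0,0],[0,0,0],-0.2],
  [[0,0,0],[0,0,-0.02],0],
  [[0,0,0],[0,0,-0.05],0],
  [[0,0,0],[-0.02,0.04,-0.04],0],
  [[0,0,0],[-0.02,0.04,-0.04],-1],
  [[0,0,0],[-0.02,0.05,0],-1],
  [[0,0,0],[-0.02,0.05,0],-1],
])

```text
t: 10.65
tcp_pos: [0.5321, 0.023, 0.2722]
tcp_rot: [-3.125, -0.287, -0.025]
force: [1.1, -0.4, -0.3]
opening: -0.0002
```

```bash
python3 - <<'E'
from ikc import *
print(np.round(get_obs()['q'],2))
s=camera('side'); t=camera('top')
crop(s,170,170,260,270,6,'s10.png'); crop(t,165,120,345,225,4,'t10.png')
# long slat top-face by colour in top view
for c,nm,(x0,y0,x1,y1) in((t,"t",(285,190,345,215)),(s,"s",(262,145,285,190))):
    im=c["color"][y0:y1,x0:x1]; hsv=cv2.cvtColor(im,cv2.COLOR_RGB2HSV)
    m=((hsv[...,1]>100)&(hsv[...,2]>60)).astype(np.uint8); 
    q=cv2.minAreaRect(cv2.findNonZero(m)); bx=cv2.boxPoints(q)+[x0,y0]
    print(nm,m.sum(),[np.round(ray(c,b,.048),3).tolist() for b in bx])
    v,u=np.nonzero(m); 
    if nm=="t":
        f=np.polyfit(u,v,1); a=ray(t,(x0+u.min(),y0+np.polyval(f,u.min())),.048); b=ray(t,(x0+u.max(),y0+np.polyval(f,u.max())),.048); print("axis",a,b,"yaw",np.degrees(np.arctan2(-(a-b)[0],(a-b)[1])))
E
```

```text
[ 0.31  0.36 -0.56  2.01  0.26  0.82 -1.78]
t 183 [[0.47, -0.103, 0.048], [0.492, -0.298, 0.048], [0.461, -0.301, 0.048], [0.44, -0.106, 0.048]]
axis [ 0.46828159 -0.1062093   0.048     ] [ 0.46633239 -0.2995954   0.048     ] yaw -0.5774816400165532
s 140 [[0.494, -0.14, 0.048], [0.467, -0.356, 0.048], [0.434, -0.336, 0.048], [0.464, -0.125, 0.048]]
```

View pics/s10.png

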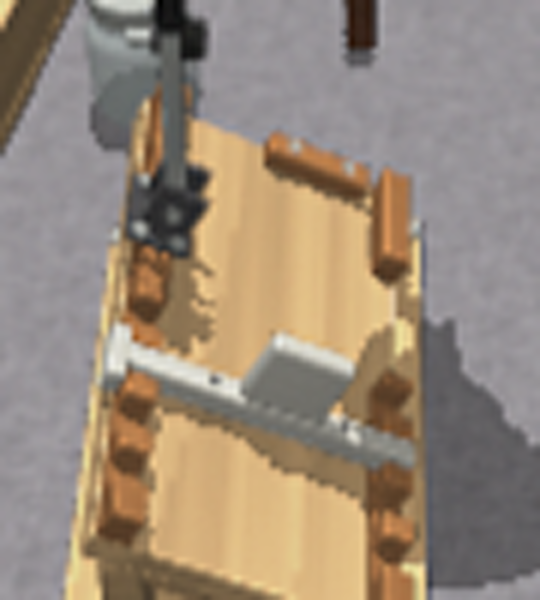

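View pics/t10.png

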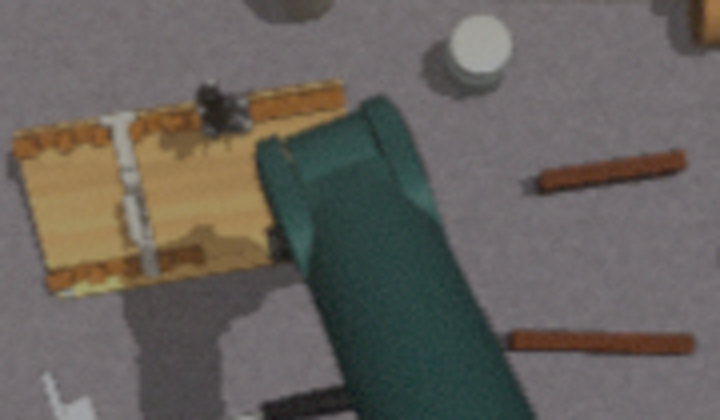

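Request:
drive_tool([
  [[0,0,-10],[0,0,0],-1],
  [[0,0,-10],[0,0,0],-1],
  [[0,0,-10],[0,0,0],-1],
  [[0,0,-10],[0,0,0],-1],
  [[0,0,-10],[0,0,0],-1],
  [[0,0,-10],[0,0,0],-1],
  [[0,0,-10],[0,0,0],-1],
  [[0,0,-10],[0,0,0],-1],
  [[0,0,0],[0,0,0],-1],
])

```text
t: 11.88
tcp_pos: [0.5325, 0.0219, 0.2835]
tcp_rot: [2.157, 2.255, 0.028]
force: [0.1, 0.3, -0.4]
opening: 0.0001
```

```bash
cat >> ikc.py <<'E'
def vert(yaw=0.): # tool y along world x rotated by yaw, z down
    c,s_=np.cos(yaw),np.sin(yaw); y=np.array([c,s_,0]); z=np.array([0,0,-1.]); return R.from_matrix(np.c_[np.cross(y,z),y,z])
E
python3 -c "
from ikc import *
print(np.round(get_obs()['q'],2))
rel([.425,-.219,.15],vert())
b=ik(np.array([.43,-.219,.06]),vert(),get_obs()['q']);print(b)"
```

```text
[ 0.57  0.43 -0.92  2.    0.45  0.9  -0.54]
t 11.88 pos [0.5325 0.0219 0.2835] F [ 0.1  0.3 -0.4] op 0.0001
 tool shift [-0.2355 -0.1217  0.131 ] dist 0.2957 turn [1.58 0.15 2.54] ang 3.0
(np.float64(0.24061344336597434), array([ 0.77851816,  0.68676647, -0.53003493,  2.26938656,  0.9274565 ,
        0.41221084, -0.5268698 ]), np.float64(4.632262216993638e-08))
```

Request:
drive_tool([
  [[1.6,0,2.5],[-0.047,-0.025,0.02],-1],
  [[0,0,0],[-0.047,-0.025,0.02],-1],
  [[0,0,0],[-0.047,-0.025,0.02],-1],
  [[0,0,0],[-0.047,-0.025,0.02],-1],
  [[0,0,0],[-0.047,-0.022,0.02],-1],
  [[0,0,0],[0,0,0],-1],
])

```text
t: 12.62
tcp_pos: [0.4144, -0.2174, 0.1855]
tcp_rot: [2.232, 2.195, 0.007]
force: [0.3, 0.6, 0.5]
opening: -0.0003
```

```bash
python3 -c "
from ikc import *
print(np.round(get_obs()['q'],2))
rel([.425,-.219,.06],vert())
s=camera('side'); crop(s,200,80,350,220,5,'s11.png')"
```

```text
[ 1.    0.48 -0.81  2.21  0.58  0.66 -0.23]
t 12.62 pos [ 0.4144 -0.2174  0.1855] F [0.3 0.6 0.5] op -0.0003
 tool shift [-0.0009  0.0093  0.1256] dist 0.1259 turn [ 0.61  0.25 -0.95] ang 1.2
```

View pics/s11.png

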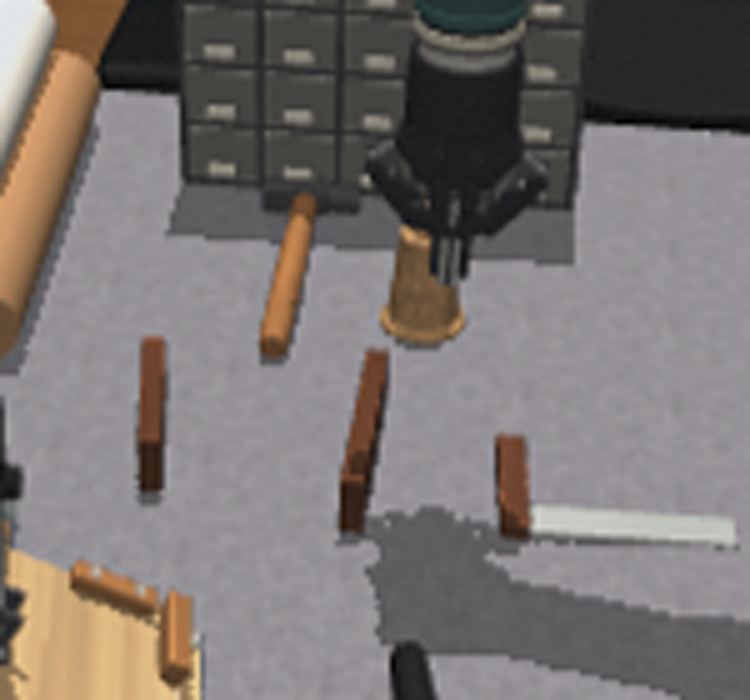

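Request:
drive_tool([
  [[0,0,0],[0,0.006,0.045],-1],
  [[0,0,0],[0,0.003,0.045],-1],
  [[0,0,0],[0,0,0.03],-1],
  [[0,0,0],[0,0,0],-1],
])

```text
t: 13.18
tcp_pos: [0.4379, -0.2126, 0.0688]
tcp_rot: [2.218, 2.188, 0.025]
force: [-0.0, 0.8, 0.0]
opening: 0.0
```

```bash
python3 -c "
from ikc import *
print(np.round(get_obs()['q'],2))
rel([.445,-.219,.06],vert())
s=camera('side'); crop(s,200,80,350,220,5,'s12.png')"
```

```text
[ 0.76  0.66 -0.54  2.26  0.89  0.41 -0.53]
t 13.18 pos [ 0.4379 -0.2126  0.0688] F [-0.   0.8  0. ] op 0.0
 tool shift [-0.0062  0.0069  0.0091] dist 0.013 turn [ 1.69  0.38 -0.79] ang 1.9
```

View pics/s12.png

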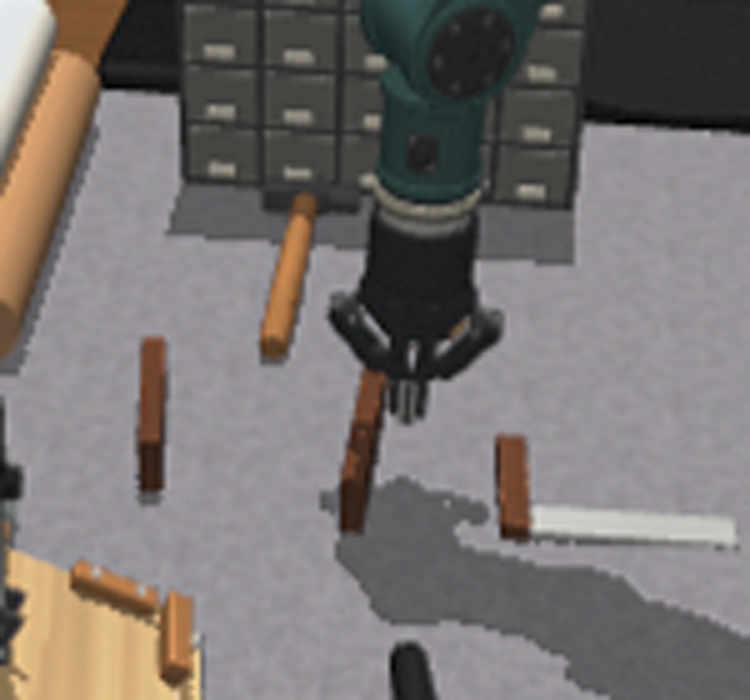

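Request:
drive_tool([
  [[1.7,0.4,-0.8],[-0.006,0,0.009],-1],
  [[0,0,0],[0,0.008,0],-1],
  [[0,0,0],[0,0.008,0],-1],
  [[0,0,0],[0,0.008,0],-1],
  [[0,0,0],[0,0.008,0],-1],
  [[0,0,0],[0,0,0],-1],
])

```text
t: 13.98
tcp_pos: [0.4786, -0.2171, 0.0679]
tcp_rot: [2.211, 2.214, 0.012]
force: [0.2, 0.1, -0.4]
opening: -0.0003
```

```bash
python3 -c "
from ikc import *
rel([.475,-.219,.06],vert())
s=camera('side'); crop(s,200,80,350,220,5,'s13.png')"
```

```text
t 13.97 pos [ 0.4786 -0.2171  0.0679] F [ 0.2  0.1 -0.4] op -0.0003
 tool shift [-0.0018 -0.0037  0.0079] dist 0.0089 turn [0.81 0.18 0.08] ang 0.8
```

View pics/s13.png

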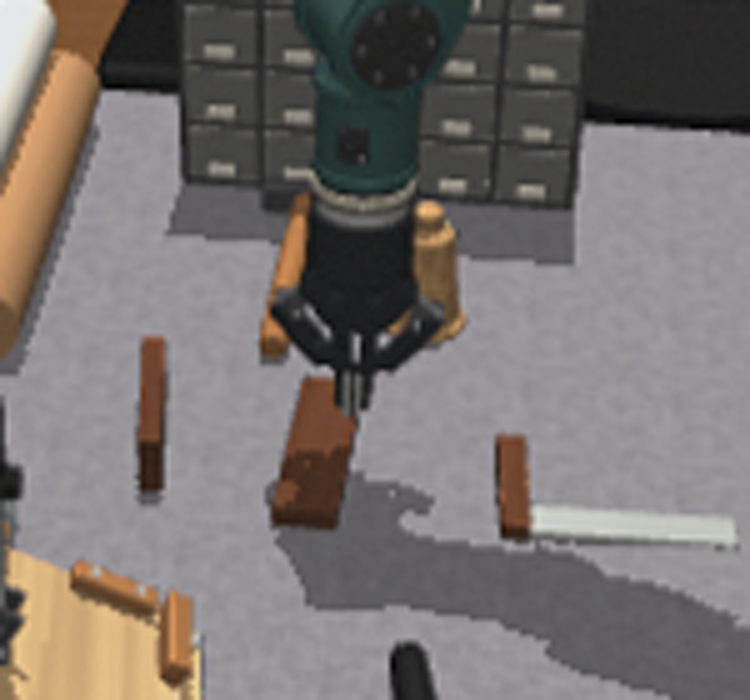

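Request:
drive_tool([
  [[0,0,0],[0,-0.01,-0.05],-0.5],
  [[0,0,0],[0,0,-0.05],1],
  [[0,0,0],[0,0.01,0],1],
  [[0,0,0],[0,0.01,0],1],
])

```text
t: 14.52
tcp_pos: [0.4834, -0.217, 0.1682]
tcp_rot: [2.217, 2.218, 0.004]
force: [0.4, 0.4, -0.5]
opening: 0.0721
```

```bash
cat > slat.py <<'E'
from ikc import *
s=camera('side'); t=camera('top')
boxes=[box(-24,24,-85,85,0,18)]
def fitslat(views,p0):
    obs=[]
    for c,(x0,y0,x1,y1) in views:
        hsv=cv2.cvtColor(c["color"][y0:y1,x0:x1],cv2.COLOR_RGB2HSV); m=((hsv[...,1]>95)&((hsv[...,0]<14)|(hsv[...,0]>170))).astype(np.float32); obs.append(m)
    def mk(q,c,r):
        m=mask(c,boxes,[q[0],q[1],0,q[2],0],*r); return m
    def cost(q): return sum(np.abs(cv2.GaussianBlur(mk(q,c,r),(0,0),1)-cv2.GaussianBlur(o,(0,0),1)).sum() for (c,r),o in zip(views,obs))
    p0=np.array(p0); r=minimize(cost,p0,method="Nelder-Mead",options=dict(initial_simplex=np.vstack([p0]+[p0+d for d in np.diag([.01,.01,.06])])))
    print(r.fun,[o.sum() for o in obs],r.x)
    return r.x
if __name__=="__main__":
    a=fitslat([(s,(245,140,285,195))],[.5,-.219,0])
    b=fitslat([(t,(285,180,350,215))],[.5,-.219,0])
    c=fitslat([(s,(245,140,285,195)),(t,(285,180,350,215))],[.5,-.219,0])
    r=(R.from_euler("z",a[2])); pts=r.apply(boxes[0])+[a[0],a[1],0]
    crop(s,200,80,350,220,5,'s14.png',proj(s,pts)); crop(t,270,140,370,240,6,'t14.png',proj(t,pts))
    rel([a[0],a[1],.1],vert(a[2]))
E
python3 slat.py
```

```text
73.65129834523722 [np.float32(381.0)] [ 0.50406382 -0.22116952  0.00974848]
307.2264601808801 [np.float32(280.0)] [ 0.50206437 -0.20666376  0.01478646]
381.2253686643947 [np.float32(381.0), np.float32(280.0)] [ 0.50424962 -0.22117192  0.01535478]
t 14.62 pos [ 0.4849 -0.2165  0.168 ] F [ 0.1 -0.5 -0.2] op 0.0848
 tool shift [-0.0047  0.0187  0.0681] dist 0.0708 turn [ 0.42  0.06 -0.47] ang 0.6
```

View pics/s14.png

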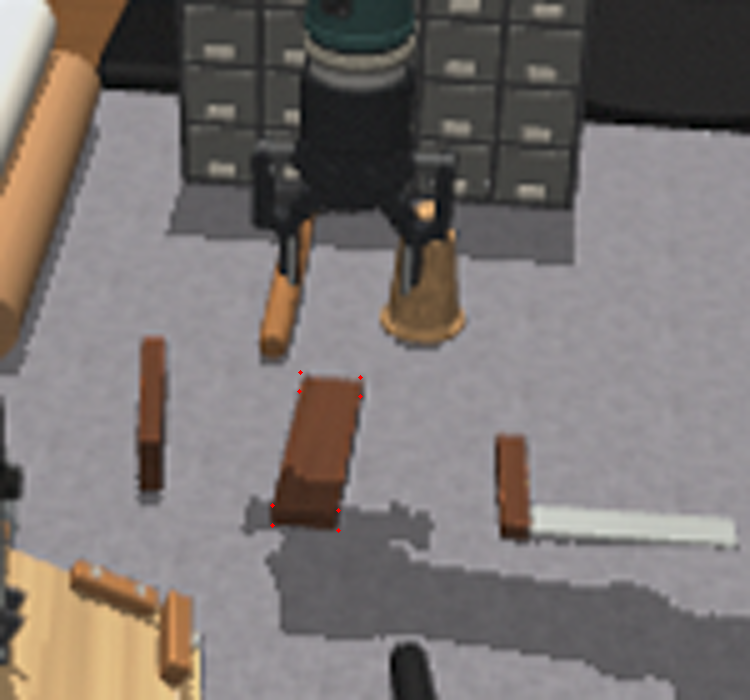

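View pics/t14.png

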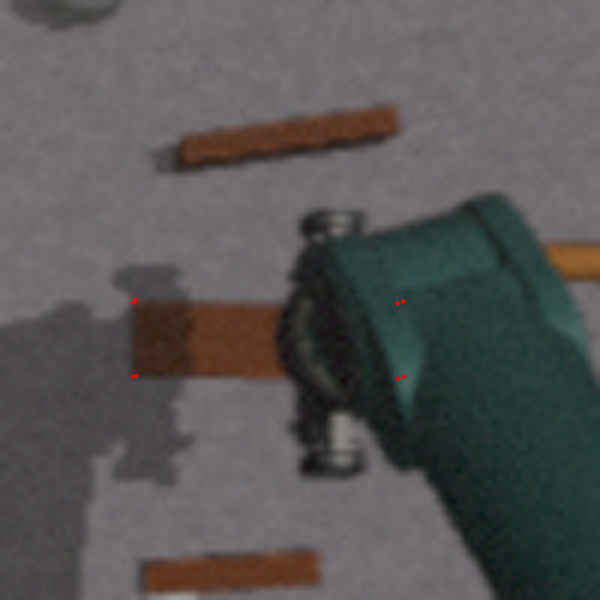

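Request:
drive_tool([
  [[0.4,0,-0.4],[-0.004,0.019,0.03],1],
  [[0,0,0],[0,0,0.04],1],
  [[0,0,0],[0,0,0.03],1],
  [[0,0,0],[0,0,0],1],
])

```text
t: 15.12
tcp_pos: [0.5025, -0.2198, 0.0609]
tcp_rot: [-2.206, -2.228, 0.008]
force: [-0.7, 0.1, 0.1]
opening: 0.0852
```

```bash
python3 -c "
from ikc import *
print(np.round(get_obs()['q'],2))
rel([.504,-.221,.023],vert(.012))"
```

```text
[ 0.76  0.74 -0.61  2.1   0.81  0.56 -0.43]
t 15.12 pos [ 0.5025 -0.2198  0.0609] F [-0.7  0.1  0.1] op 0.0852
 tool shift [-0.0013  0.0018  0.0379] dist 0.038 turn [-0.45 -0.03 -0.11] ang 0.5
```

Request:
drive_tool([
  [[-0.4,0,0],[-0.001,0.002,0.02],0.7],
  [[0,0,0],[0,0,0.012],0.5],
  [[0,0,0],[0,0,0.004],0.5],
  [[0,0,0],[0,0,0],0.4],
])

```text
t: 15.62
tcp_pos: [0.5052, -0.2202, 0.0252]
tcp_rot: [-2.209, -2.234, -0.0]
force: [-0.2, -0.9, 0.1]
opening: 0.0596
```

```bash
python3 -c "
from ikc import *
rel([.504,-.221,.023],vert(.012))
s=camera('side'); crop(s,230,100,300,190,7,'s15.png')"
```

```text
t 15.62 pos [ 0.5052 -0.2202  0.0252] F [-0.2 -0.9  0.1] op 0.0596
 tool shift [-0.0008 -0.0012  0.0022] dist 0.0026 turn [-0.02 -0.02 -0.04] ang 0.0
```

View pics/s15.png

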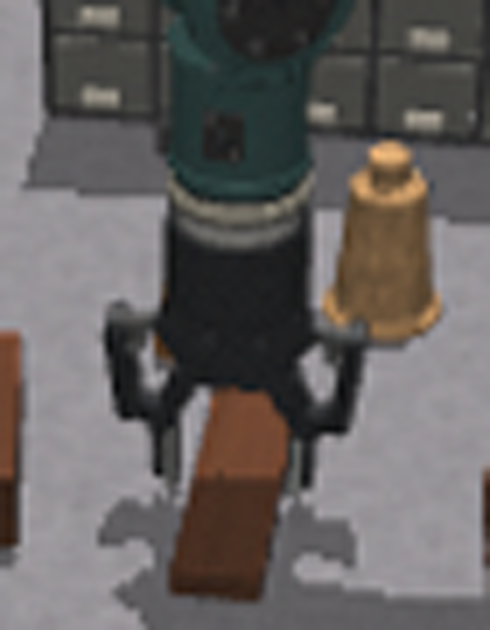

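Well straddled; close.

Request:
drive_tool([
  [[0,0,0],[0,0,0.001],-0.1],
  [[0,0,0],[0,0,0],-1],
  [[0,0,0],[0,0,0],-1],
  [[0,0,0],[0,0,0],-1],
], squeeze=50)

```text
t: 16.18
tcp_pos: [0.5058, -0.2208, 0.0262]
tcp_rot: [2.209, 2.231, 0.001]
force: [0.2, -0.7, -0.8]
opening: 0.0466
```

```bash
python3 -c "
from ikc import *
rel([.504,-.221,.023],vert(.012))"
```

```text
t 16.18 pos [ 0.5058 -0.2208  0.0262] F [ 0.2 -0.7 -0.8] op 0.0466
 tool shift [-0.0002 -0.0018  0.0032] dist 0.0037 turn [ 0.11  0.08 -0.12] ang 0.2
```

Request:
drive_tool([
  [[0,0,0],[0,0,-0.03],-1],
  [[0,0,0],[0,0,-0.06],-1],
  [[0,0,0],[0,0,-0.06],-1],
  [[0,0,0],[0,0,-0.06],-1],
  [[0,0,0],[0,0,0],-1],
])

```text
t: 16.8
tcp_pos: [0.5054, -0.2205, 0.241]
tcp_rot: [-2.209, -2.233, 0.001]
force: [1.2, -0.1, -2.3]
opening: 0.0469
```

```bash
python3 -c "
from ikc import *
print(np.round(get_obs()['q'],2))
rel(bw(24,-41,130),orient(0,0,'x'))
rel(bw(24,-41,130),orient(30,0,'x'))
s=camera('side'); crop(s,190,60,340,200,5,'s16.png')"
```

```text
[ 0.96  0.51 -0.86  1.98  0.51  0.87 -0.17]
t 16.8 pos [ 0.5054 -0.2205  0.241 ] F [ 1.2 -0.1 -2.3] op 0.0469
 tool shift [0.3248 0.0182 0.0796] dist 0.3349 turn [-0.06 -0.01 -9.23] ang 9.2
t 16.8 pos [ 0.5054 -0.2205  0.241 ] F [ 1.2 -0.1 -2.3] op 0.0469
 tool shift [0.3248 0.0182 0.0796] dist 0.3349 turn [-30.     2.41  -9.02] ang 31.4
```

View pics/s16.png

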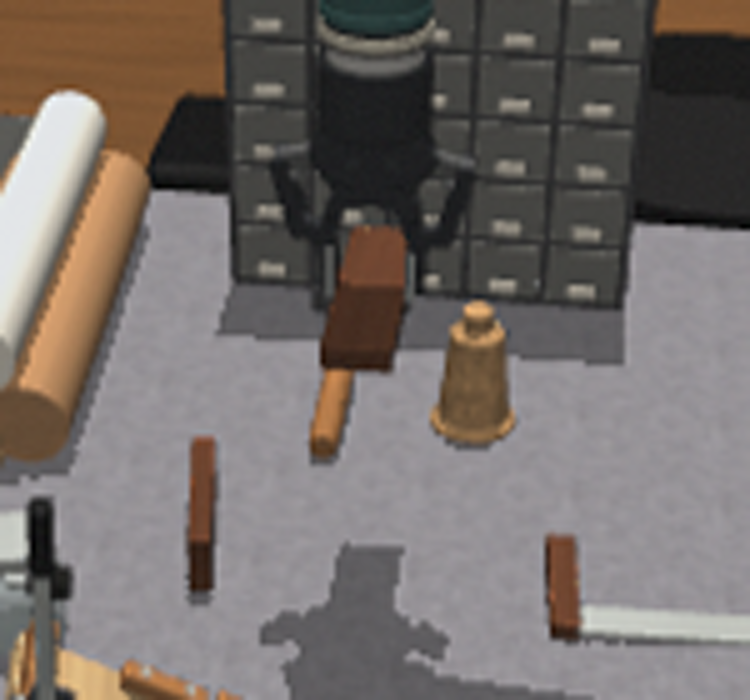

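Request:
drive_tool([
  [[0,0,-3],[0.05,0,0],-1],
  [[0,0,-3],[0.052,0,0],-1],
  [[0,0,-3],[0.052,0.002,0],-1],
  [[0,0,0],[0.05,0.002,0],-1],
  [[0,0,0],[0.05,0.002,0],-1],
  [[0,0,0],[0,0,0],-1],
])

```text
t: 17.6
tcp_pos: [0.4743, 0.0356, 0.228]
tcp_rot: [-2.013, -2.384, 0.023]
force: [0.2, -1.4, -0.4]
opening: 0.0465
```

```bash
python3 -c "
from ikc import *
print(np.round(get_obs()['q'],2))
rel(bw(24,-42,100),orient(0,0,'x'))
rel(bw(24,-42,100),orient(30,0,'x'))
"
```

```text
[ 0.54  0.46 -0.93  2.14  0.5   0.81 -0.53]
t 17.6 pos [0.4743 0.0356 0.228 ] F [ 0.2 -1.4 -0.4] op 0.0465
 tool shift [0.0587 0.0739 0.0911] dist 0.1312 turn [-1.45 -0.42 -0.21] ang 1.5
t 17.6 pos [0.4743 0.0356 0.228 ] F [ 0.2 -1.4 -0.4] op 0.0465
 tool shift [0.0587 0.0739 0.0911] dist 0.1312 turn [-31.45  -0.36  -0.31] ang 31.5
```

Request:
drive_tool([
  [[-5,0,0],[0.015,0.02,0],-1],
  [[-5,0,0],[0.015,0.02,0],-1],
  [[-5,0,0],[0.015,0.015,0],-1],
  [[0,0,0],[0,0,0],-1],
])

```text
t: 18.1
tcp_pos: [0.5171, 0.0846, 0.2234]
tcp_rot: [1.931, 2.28, 0.265]
force: [-0.3, -0.8, -1.7]
opening: 0.0464
```

```bash
python3 -c "
from ikc import *
print(np.round(get_obs()['q'],2))
d=rel(bw(24,-42,100),orient(30,0,'x'))
b=ik(bw(24,-42,100),orient(30,0,'x'),get_obs()['q'],n=1);print(b)
"
```

```text
[ 0.38  0.41 -0.82  2.2   0.71  0.53 -0.79]
t 18.1 pos [0.5171 0.0846 0.2234] F [-0.3 -0.8 -1.7] op 0.0464
 tool shift [0.0178 0.0008 0.0906] dist 0.0923 turn [-17.02  -0.16  -0.46] ang 17.0
(np.float64(0.06837186011607788), array([ 0.33738484,  0.66714304, -0.87399707,  2.44162814,  2.14251648,
        0.61789472, -2.18349696]), np.float64(4.082864362262665e-08))
```

Request:
drive_tool([
  [[-3,0,0],[0.006,0,0.01],-1],
  [[-3,0,0],[0.006,0,0.01],-1],
  [[-3,0,0],[0.006,0,0.01],-1],
  [[-3,0,0],[0,0,0.01],-1],
  [[0,0,0],[0,0,0],-1],
])

```text
t: 18.73
tcp_pos: [0.5254, 0.0926, 0.1831]
tcp_rot: [1.848, 2.151, 0.438]
force: [0.1, -0.8, -0.7]
opening: 0.0468
```

```bash
python3 -c "
from ikc import *
print(np.round(get_obs()['q'],2))
d=rel(bw(24,-42,70),orient(30,0,'x'))
"
```

```text
[ 0.    0.4  -0.37  2.34  1.47  0.21 -1.59]
t 18.73 pos [0.5254 0.0926 0.1831] F [ 0.1 -0.8 -0.7] op 0.0468
 tool shift [ 0.0129 -0.0051  0.078 ] dist 0.0792 turn [-6.58  1.   -0.92] ang 6.7
```

Request:
drive_tool([
  [[-2,0.4,-0.4],[0.006,-0.001,0.012],-1],
  [[-2,0.3,-0.3],[0.004,-0.001,0.012],-1],
  [[-2,0.3,-0.2],[0.003,-0.001,0.012],-1],
  [[0,0,0],[0,0,0],-1],
])

```text
t: 19.23
tcp_pos: [0.5381, 0.0993, 0.1509]
tcp_rot: [1.79, 2.099, 0.535]
force: [-0.9, 0.2, -1.0]
opening: 0.0465
```

```bash
python3 -c "
from ikc import *
print(np.round(get_obs()['q'],2))
d=rel(bw(24,-42,60),orient(30,0,'x'))
s=camera('side'); crop(s,160,130,270,270,5,'s17.png'); t=camera('top'); crop(t,165,120,265,210,6,'t17.png')
"
```

```text
[ 0.13  0.52 -0.57  2.39  2.11  0.4  -2.2 ]
t 19.23 pos [0.5381 0.0993 0.1509] F [-0.9  0.2 -1. ] op 0.0465
 tool shift [ 0.0079 -0.0086  0.0524] dist 0.0537 turn [-1.06  0.77 -0.57] ang 1.4
```

View pics/s17.png

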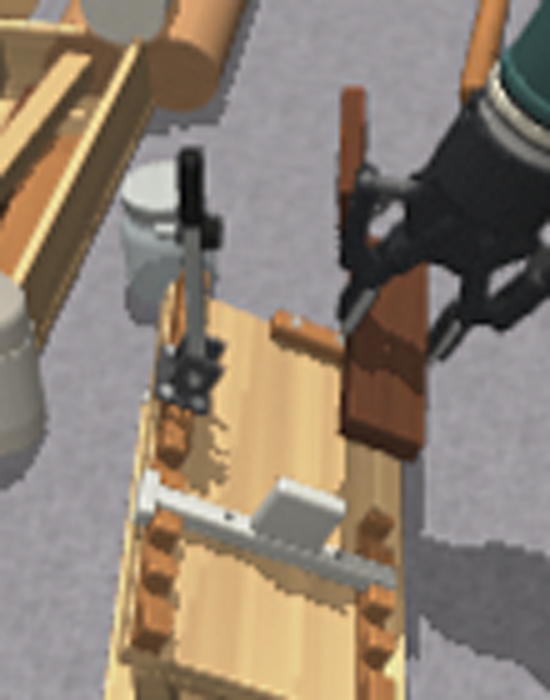

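View pics/t17.png

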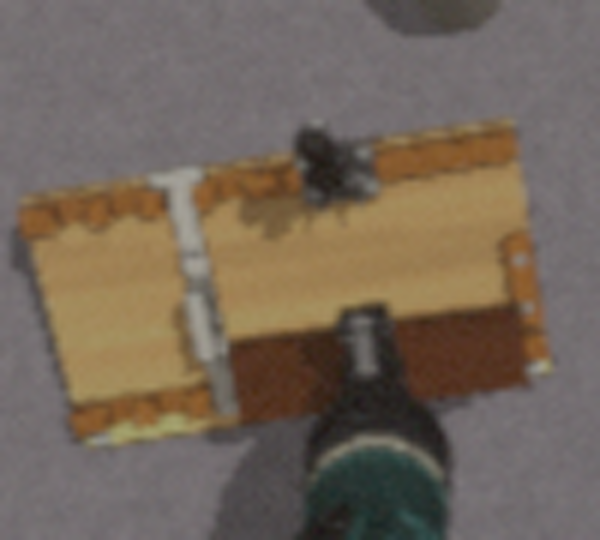

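Request:
drive_tool([
  [[-1,0.8,-0.6],[0.008,-0.0066,0.01],-1],
  [[0,0,0],[0,0,0.01],-1],
  [[0,0,0],[0,0,0],-1],
])

```text
t: 19.7
tcp_pos: [0.5446, 0.1065, 0.1331]
tcp_rot: [1.768, 2.097, 0.563]
force: [-0.4, -0.9, -1.1]
opening: 0.0463
```

```bash
python3 -c "
from ikc import *
print(np.round(get_obs()['q'],2))
d=rel(bw(26,-42,28),orient(30,0,'x'))
s=camera('side'); crop(s,170,150,270,260,6,'s18.png')
t=camera('top'); crop(t,165,120,265,210,6,'t18.png')
"
```

```text
[ 0.15  0.58 -0.62  2.39  2.2   0.49 -2.27]
t 19.7 pos [0.5446 0.1065 0.1331] F [-0.4 -0.9 -1.1] op 0.0463
 tool shift [ 0.0017 -0.0055  0.0651] dist 0.0653 turn [ 0.27  0.33 -0.03] ang 0.4
```

View pics/s18.png

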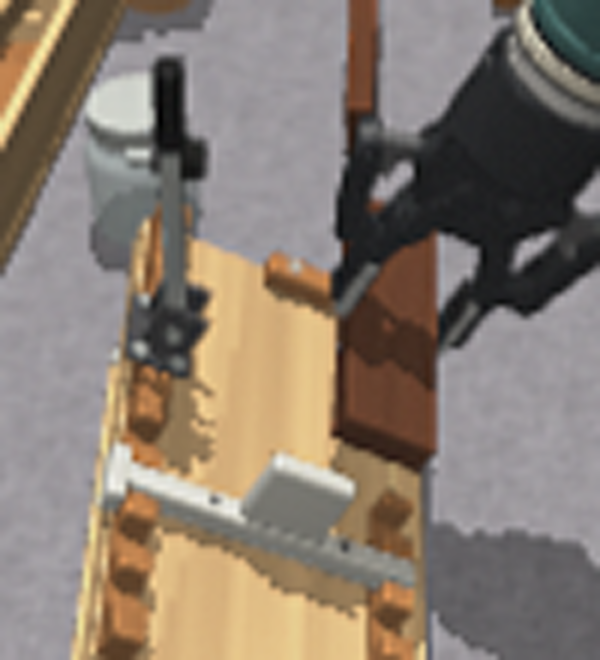

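View pics/t18.png

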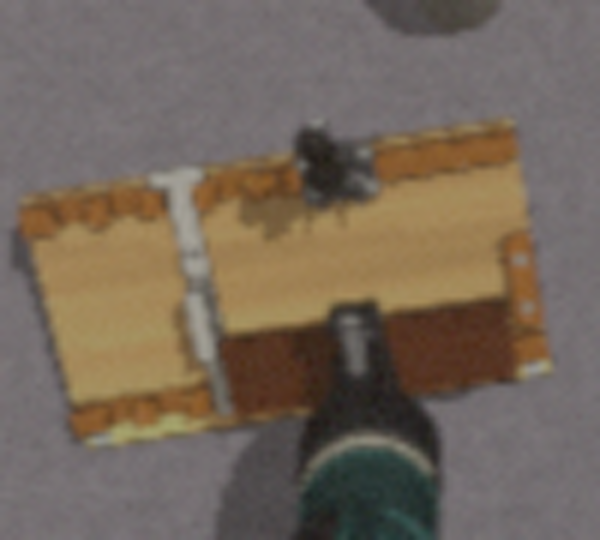

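Request:
drive_tool([
  [[0.2,0.3,0],[0.0015,-0.005,0.015],-1],
  [[0,0,0],[0,0,0.015],-1],
  [[0,0,0],[0,0,0.013],-1],
  [[0,0,0],[0,0,0],-1],
])

```text
t: 20.3
tcp_pos: [0.5635, 0.1109, 0.094]
tcp_rot: [1.766, 2.1, 0.565]
force: [0.4, -0.5, -0.4]
opening: 0.0469
```

```bash
python3 -c "
from ikc import *
d=rel(bw(26,-42,28),orient(30,0,'x'))
s=camera('side'); crop(s,170,150,270,260,6,'s19.png')
t=camera('top'); crop(t,165,120,265,210,6,'t19.png')
"
```

```text
t 20.3 pos [0.5635 0.1109 0.094 ] F [ 0.4 -0.5 -0.4] op 0.0469
 tool shift [ 0.0002 -0.0025  0.0216] dist 0.0217 turn [0.28 0.16 0.05] ang 0.3
```

View pics/s19.png

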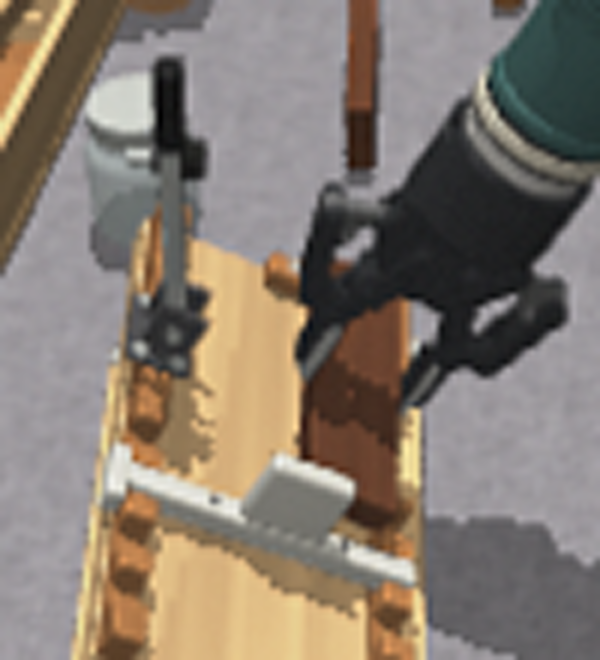

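View pics/t19.png

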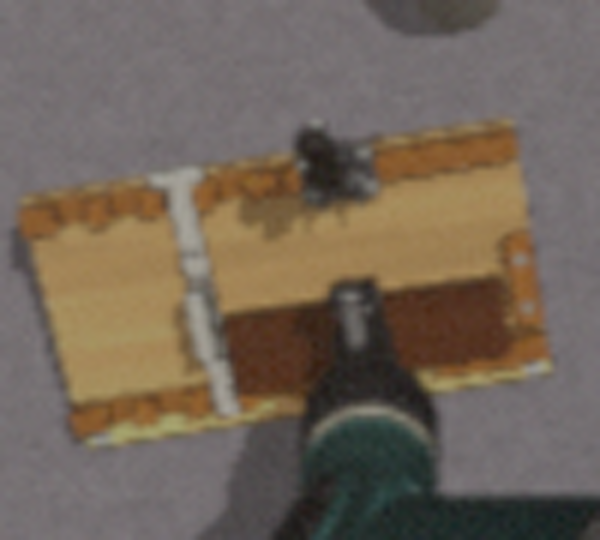

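```bash
python3 - <<'E'
from ikc import *
t=camera('top')
o=get_obs(); r=R.from_rotvec(o["tcp_rot"])
pts=[]
for y in(-85,85):
    for x in(-24,24):
        pts.append(r.apply(np.array([y,x,26.2-18])/1000)+o["tcp_pos"])   # tool x ~ bed y, tool y ~ bed x
for x in(6,66): pts.append(bw(x,-132,14))
for x in(0,58): pts+= [bw(x,48,18),bw(x,62,18)]
crop(t,195,140,265,200,10,'t20.png',proj(t,pts))
E
```

```text
(no output)
```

View pics/t20.png

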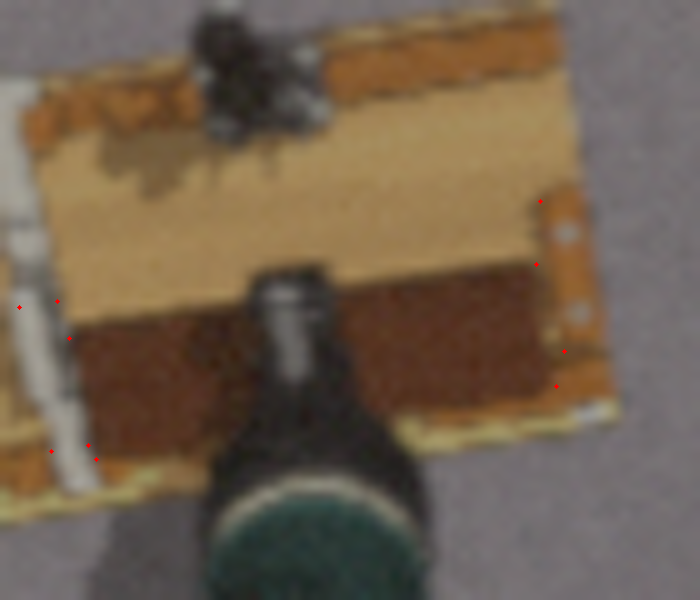

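Request:
drive_tool([
  [[0.3,0.1,0],[-0.0005,-0.0025,0.008],-1],
  [[0,0,0],[0,0,0.006],-1],
  [[0,0,0],[0,0,0.003],-1],
  [[0,0,0],[0,0,0],-1],
])

```text
t: 20.95
tcp_pos: [0.5702, 0.1117, 0.0789]
tcp_rot: [1.766, 2.104, 0.564]
force: [0.1, 1.0, -1.2]
opening: 0.0463
```

```bash
python3 -c "
from ikc import *
d=rel(bw(26,-42,28),orient(30,0,'x'))
s=camera('side'); crop(s,180,170,260,260,8,'s21.png')
"
```

```text
t 20.95 pos [0.5702 0.1117 0.0789] F [ 0.1  1.  -1.2] op 0.0463
 tool shift [ 0.0005 -0.0007  0.0051] dist 0.0052 turn [0.11 0.06 0.13] ang 0.2
```

View pics/s21.png

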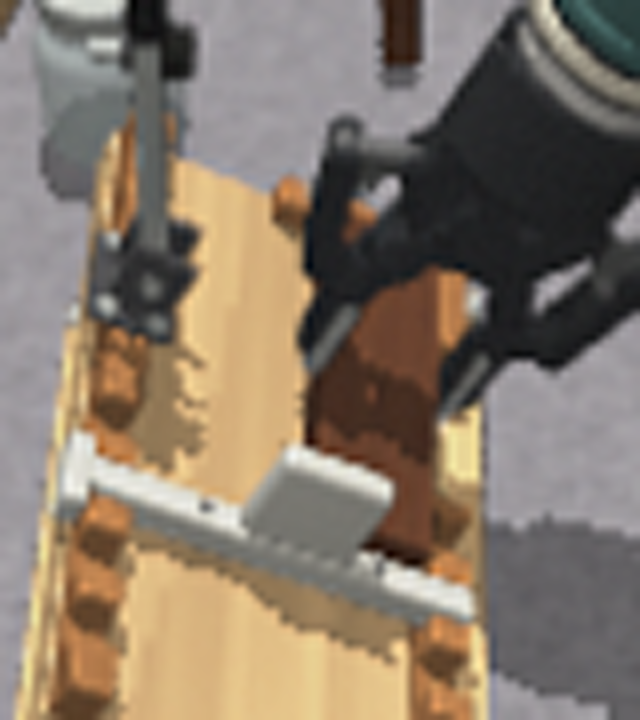

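Request:
drive_tool([
  [[0,0,0],[0,-0.001,0.004],-1],
  [[0,0,0],[0,0,0.0015],-1],
  [[0,0,0],[0,0,0],-1],
])

```text
t: 21.38
tcp_pos: [0.5729, 0.1121, 0.074]
tcp_rot: [1.764, 2.103, 0.565]
force: [0.5, 0.1, 0.0]
opening: 0.0465
```

```bash
python3 -c "
from ikc import *
d=rel(bw(26,-42,28),orient(30,0,'x'))
"
```

```text
t 21.38 pos [0.5729 0.1121 0.074 ] F [0.5 0.1 0. ] op 0.0465
 tool shift [ 0.0006 -0.0006 -0.0005] dist 0.001 turn [0.22 0.09 0.17] ang 0.3
```

Request:
drive_tool([
  [[0,0,0],[0,0,0.002],-1],
  [[0,0,0],[0,0,0],-1],
])

```text
t: 21.62
tcp_pos: [0.5736, 0.1122, 0.0727]
tcp_rot: [1.763, 2.103, 0.565]
force: [1.2, 0.2, -0.3]
opening: 0.0465
```

Request:
drive_tool([
  [[0,0,0],[0,0,0],0.4],
  [[0,0,0],[0,0,0],0.4],
  [[0,0,0],[0,0,0],0.4],
])

```text
t: 22.0
tcp_pos: [0.5731, 0.1122, 0.0724]
tcp_rot: [1.765, 2.103, 0.565]
force: [-0.0, 0.2, 0.4]
opening: 0.0598
```

```bash
python3 -c "
from ikc import *
d=rel(bw(26,-42,28),orient(30,0,'x'))
s=camera('side'); crop(s,180,170,260,260,8,'s22.png')
t=camera('top'); crop(t,195,140,265,200,10,'t22.png')
"
```

```text
t 22.0 pos [0.5731 0.1122 0.0724] F [-0.   0.2  0.4] op 0.0598
 tool shift [ 0.0006  0.     -0.0019] dist 0.002 turn [0.19 0.09 0.16] ang 0.3
```

View pics/s22.png

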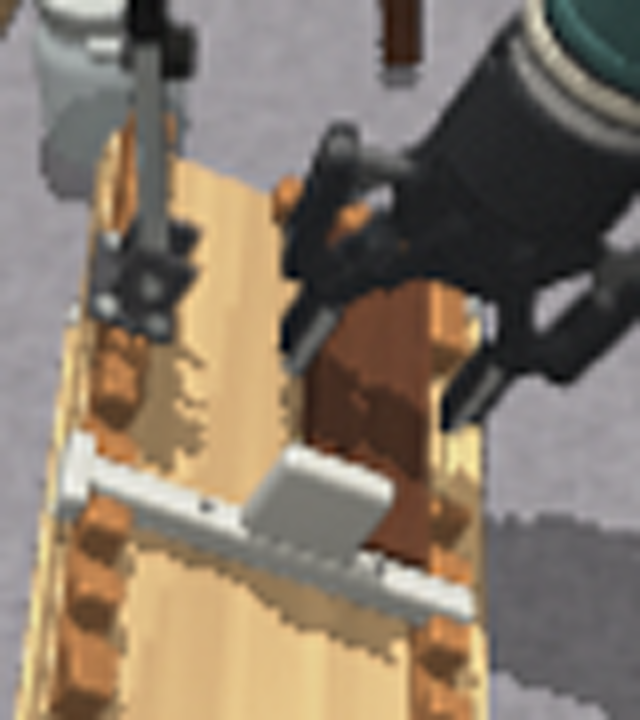

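View pics/t22.png

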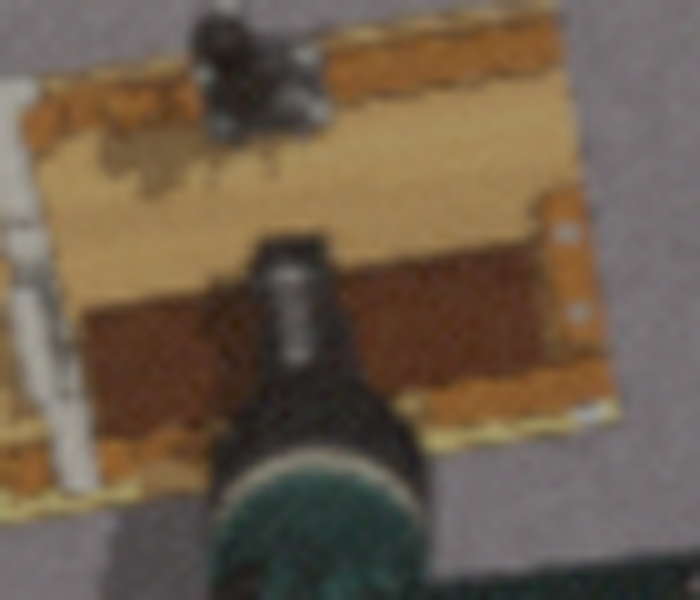

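Request:
drive_tool([
  [[0,0,0],[0,-0.004,0],0.4],
  [[0,0,0],[0,-0.003,0],0.4],
  [[0,0,0],[0,0,0],0.4],
])

```text
t: 22.48
tcp_pos: [0.5676, 0.1112, 0.0691]
tcp_rot: [1.763, 2.102, 0.566]
force: [1.2, 0.4, 0.9]
opening: 0.0599
```

```bash
python3 -c "
from ikc import *
d=rel(bw(26,-42,28),orient(30,0,'x'))
print(rb.inv().apply(get_obs()['force']))
"
```

```text
t 22.48 pos [0.5676 0.1112 0.0691] F [1.2 0.4 0.9] op 0.0599
 tool shift [ 0.0005  0.0065 -0.002 ] dist 0.0068 turn [0.31 0.11 0.18] ang 0.4
[1.53276686 0.23537222 0.17273877]
```

Request:
drive_tool([
  [[0,0,0],[0,-0.002,0],0.4],
  [[0,0,0],[0,-0.0015,0],0.4],
  [[0,0,0],[0,0,0],0.4],
])

```text
t: 22.85
tcp_pos: [0.5676, 0.1112, 0.0688]
tcp_rot: [1.76, 2.097, 0.571]
force: [1.7, -0.6, 0.9]
opening: 0.0597
```

```bash
python3 -c "
from ikc import *
d=rel(bw(26,-42,28),orient(30,0,'x'))
print(rb.inv().apply(get_obs()['force']))
t=camera('top'); crop(t,195,140,265,200,10,'t23.png')
"
```

```text
t 22.85 pos [0.5676 0.1112 0.0688] F [ 1.7 -0.6  0.9] op 0.0597
 tool shift [ 0.0005  0.0066 -0.0022] dist 0.007 turn [0.7  0.18 0.18] ang 0.7
[ 1.79848711 -0.84182666  0.02832919]
```

View pics/t23.png

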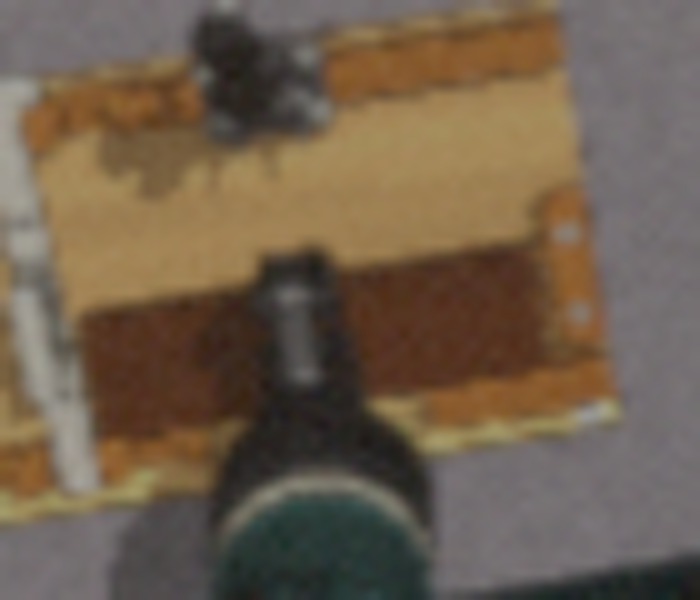

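Request:
drive_tool([
  [[0,0,0],[0,0.006,0],0.4],
  [[0,0,0],[0,0,-0.02],0.4],
  [[0,0,0],[0,0,-0.03],0.4],
  [[0,0,0],[0,0,-0.03],0],
  [[4,0,0],[0,0,-0.03],-1],
  [[4,0,0],[0,0,-0.02],-1],
])

```text
t: 23.65
tcp_pos: [0.502, 0.0947, 0.1672]
tcp_rot: [1.829, 2.178, 0.416]
force: [0.1, -0.6, -0.7]
opening: 0.0066
```

```bash
cat >> ikc.py <<'E'
def clampP(th,off=0.,rho=128,r=11):
    d=np.array([-np.cos(th),0,np.sin(th)]); n=np.array([np.sin(th),0,np.cos(th)])
    P=np.array([124,-42,34])+rho*d+(7+r+off)*n
    return bw(*P)+np.array([0,0,.019-r/1000.])
E
python3 - <<'E'
from ikc import *
print(np.round(get_obs()['q'],2)); rel(bw(26,-42,150),orient(0,0,'x'))
for half in(0,1):
  for th in(2.0,1.0,0.):
    b=ik(clampP(th,0),orient(0,half,'y')); print(half,th,np.round(clampP(th),3),None if b is None else np.round(b[1],2))
s=camera('side'); crop(s,160,130,270,260,6,'s24.png')
t=camera('top'); crop(t,165,120,265,210,6,'t24.png')
E
```

```text
[-0.04  0.41 -0.35  2.39  1.68  0.22 -1.8 ]
t 23.65 pos [0.502  0.0947 0.1672] F [ 0.1 -0.6 -0.7] op 0.0066
 tool shift [ 0.0054  0.0151 -0.0074] dist 0.0177 turn [22.56  1.09  0.1 ] ang 22.6
0 2.0 [0.658 0.128 0.265] [-0.26  0.51  0.    1.72 -0.    0.92 -1.65]
0 1.0 [0.549 0.109 0.211] [-0.28  0.44  0.01  2.02 -0.01  0.69 -1.65]
0 0.0 [0.535 0.106 0.088] [-0.17  0.62 -0.13  2.12  0.19  0.41 -1.85]
1 2.0 [0.658 0.128 0.265] [-0.05  0.52 -0.32  1.72  0.19  0.93  1.31]
1 1.0 [0.549 0.109 0.211] [ 0.02  0.46 -0.4   2.02  0.27  0.71  1.21]
1 0.0 [0.535 0.106 0.088] [ 0.19  0.71 -0.66  2.12  0.82  0.58  0.68]
```

View pics/s24.png

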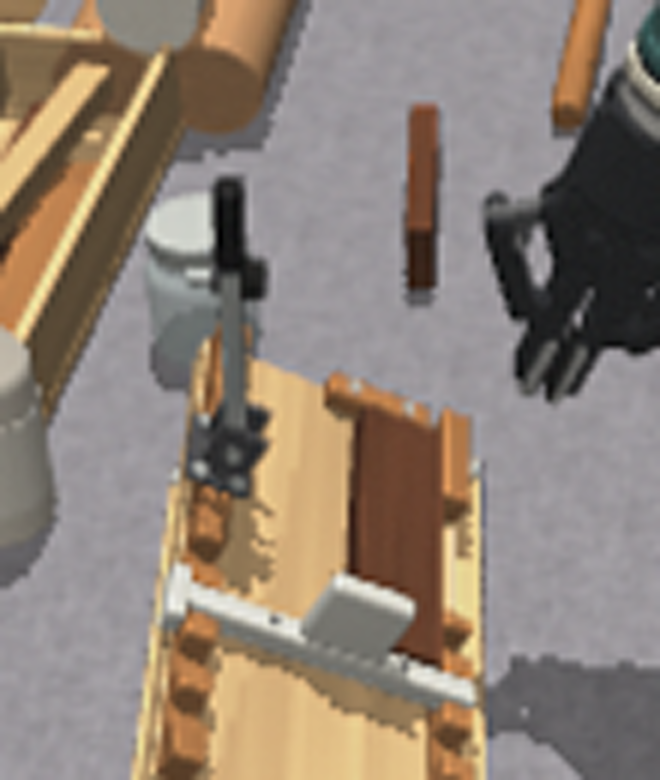

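View pics/t24.png

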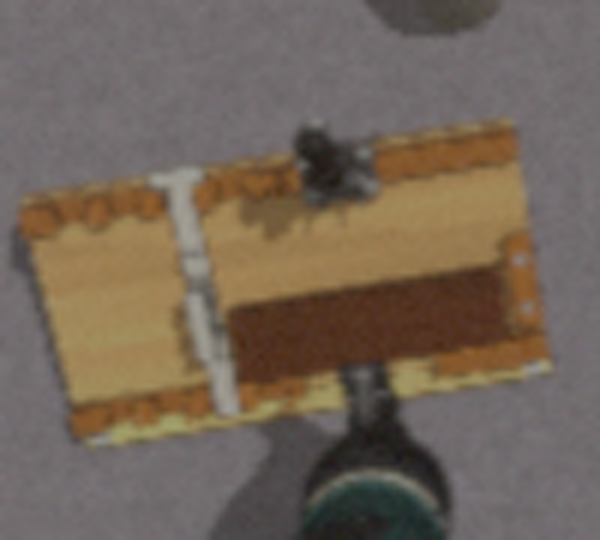

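Request:
drive_tool([
  [[5,0,0],[0,0,-0.03],-1],
  [[5,0,0],[0,0,-0.03],-1],
  [[5,0,0],[0,0,-0.03],-1],
  [[5,0,0],[0,0,-0.03],-1],
  [[2.5,1,0],[0,0,-0.03],-1],
  [[0,0,10],[0,0,-0.02],-1],
  [[0,0,10],[0,0,-0.02],-1],
  [[0,0,10],[0,0,0],-1],
  [[0,0,10],[0,0,0],-1],
])

```text
t: 24.88
tcp_pos: [0.4716, 0.0778, 0.2997]
tcp_rot: [2.664, 1.454, 0.174]
force: [-0.1, -0.1, -0.5]
opening: 0.0
```

```bash
python3 - <<'E'
from ikc import *
print(np.round(get_obs()['q'],2)); P=clampP(2.0,25); print(P); rel(np.r_[P[:2]+[.02,.003],.38],orient(0,0,'y'))
E
```

```text
[ 0.24  0.21 -0.63  2.16  0.32  0.71 -1.17]
[0.68300326 0.13184633 0.2677715 ]
t 24.88 pos [0.4716 0.0778 0.2997] F [-0.1 -0.1 -0.5] op 0.0
 tool shift [ 0.1765  0.1729 -0.047 ] dist 0.2515 turn [ 6.55 -6.19 47.29] ang 48.1
```

Request:
drive_tool([
  [[1.4,-1.3,10],[0,0,-0.03],-1],
  [[1.4,-1.3,10],[0,0,-0.03],-1],
  [[1.4,-1.3,10],[0,0,-0.03],-1],
  [[1.4,-1.3,9],[0,0,-0.015],-1],
  [[1,-1,8],[0,0,0],-1],
  [[0,0,0],[0,0,0],-1],
])

```text
t: 25.62
tcp_pos: [0.4573, 0.0737, 0.3986]
tcp_rot: [3.113, 0.217, -0.029]
force: [0.0, 0.3, -1.2]
opening: 0.0002
```

```bash
python3 - <<'E'
from ikc import *
print(np.round(get_obs()['q'],2)); P=clampP(2.0,25); print(P); rel(np.r_[P[:2]+[.02,.003],.38],orient(0,0,'y'))
E
```

```text
[ 0.22  0.13 -0.54  1.96  0.09  1.09 -1.79]
[0.68300326 0.13184633 0.2677715 ]
t 25.62 pos [0.4573 0.0737 0.3986] F [ 0.   0.3 -1.2] op 0.0002
 tool shift [ 0.2521 -0.0267  0.013 ] dist 0.2538 turn [ 1.09  1.18 -1.87] ang 2.5
```

Request:
drive_tool([
  [[1,1,-1.8],[0.05,-0.005,0],-1],
  [[0,0,0],[0.052,-0.006,0],-1],
  [[0,0,0],[0.052,-0.006,0],-1],
  [[0,0,0],[0.052,-0.006,0],-1],
  [[0,0,0],[0.05,-0.005,0],-1],
  [[0,0,0],[0,0,0],-1],
])

```text
t: 26.38
tcp_pos: [0.7093, 0.1396, 0.385]
tcp_rot: [3.109, 0.275, -0.021]
force: [-0.1, 0.2, -0.0]
opening: 0.0002
```

```bash
python3 - <<'E'
from ikc import *
print(np.round(get_obs()['q'],2)); P=clampP(2.0,25); print(P); rel(P+[.01,0,0],orient(0,0,'y'))
s=camera('side'); crop(s,130,60,270,230,4,'s25.png')
E
```

```text
[ 0.04  0.53 -0.5   1.44  0.27  1.26 -1.88]
[0.68300326 0.13184633 0.2677715 ]
t 26.38 pos [0.7093 0.1396 0.385 ] F [-0.1  0.2 -0. ] op 0.0002
 tool shift [-0.0157  0.0026  0.1176] dist 0.1186 turn [1.09 0.86 0.27] ang 1.4
```

View pics/s25.png

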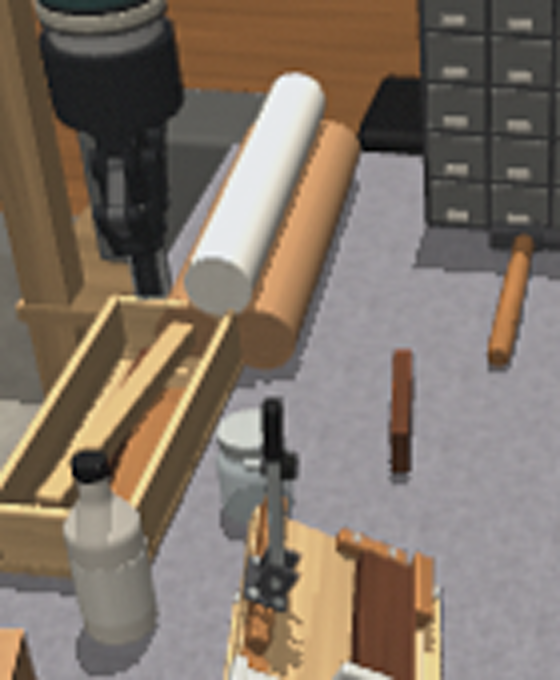

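Request:
drive_tool([
  [[1,0.8,0.2],[-0.005,0.002,0.04],-1],
  [[0,0,0],[0,0,0.04],-1],
  [[0,0,0],[0,0,0.036],-1],
  [[0,0,0],[0,0,0],-1],
])

```text
t: 26.92
tcp_pos: [0.6973, 0.1326, 0.2662]
tcp_rot: [3.122, 0.277, -0.007]
force: [-0.3, 0.5, 0.1]
opening: 0.0002
```

```bash
python3 - <<'E'
from ikc import *
for th,off in((2.0,3),(1.8,0),(1.5,0)): print(th); rel(clampP(th,off),orient(0,0,'y'))
P=get_obs()['tcp_pos']+[0,0,-.019]
s=camera('side'); crop(s,150,90,270,230,5,'s26.png',proj(s,[P])); t=camera('top'); crop(t,185,110,265,190,7,'t26.png',proj(t,[P]))
E
```

```text
2.0
t 26.93 pos [0.6973 0.1326 0.2662] F [-0.3  0.5  0.1] op 0.0002
 tool shift [-0.0361 -0.0019  0.0007] dist 0.0361 turn [0.41 0.31 0.3 ] ang 0.6
1.8
t 26.93 pos [0.6973 0.1326 0.2662] F [-0.3  0.5  0.1] op 0.0002
 tool shift [-0.0648 -0.002   0.0026] dist 0.0649 turn [0.41 0.31 0.3 ] ang 0.6
1.5
t 26.93 pos [0.6973 0.1326 0.2662] F [-0.3  0.5  0.1] op 0.0002
 tool shift [-0.1016 -0.0023  0.0144] dist 0.1026 turn [0.41 0.31 0.3 ] ang 0.6
```

View pics/s26.png

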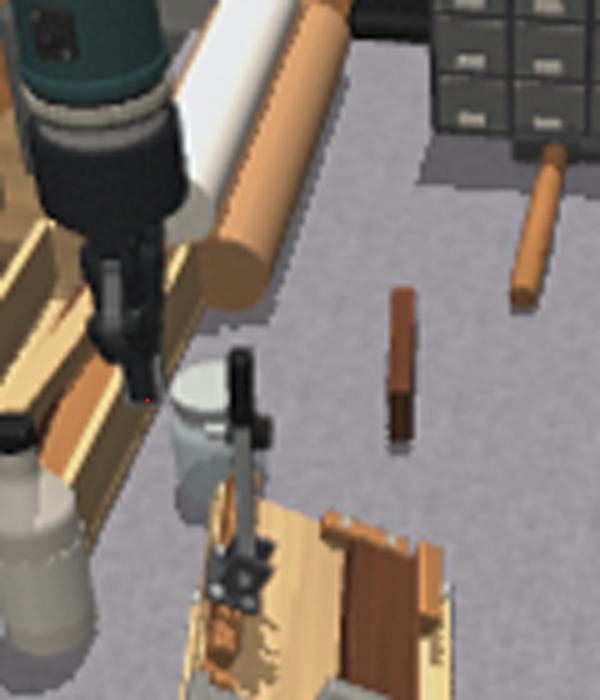

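View pics/t26.png

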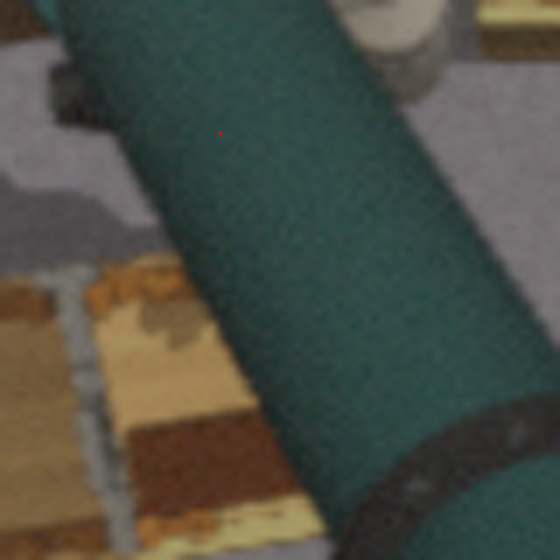

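```bash
python3 - <<'E'
from ikc import *
o=get_obs(); r=orient(0,0,'y')
for th in np.arange(2.0,-.06,-.1): print(round(th,2),np.round(r.inv().apply(clampP(th,0)-o['tcp_pos']),4))
E
```

```text
2.0 [-0.0422 -0.0006  0.0051]
1.9 [-0.0551 -0.0006  0.0052]
1.8 [-0.068  -0.0006  0.0065]
1.7 [-0.0806 -0.0006  0.0091]
1.6 [-0.093  -0.0006  0.013 ]
1.5 [-0.1048 -0.0006  0.0181]
1.4 [-0.1162 -0.0006  0.0243]
1.3 [-0.1268 -0.0006  0.0317]
1.2 [-0.1366 -0.0006  0.0401]
1.1 [-0.1456 -0.0006  0.0494]
1.0 [-0.1536 -0.0006  0.0595]
0.9 [-0.1605 -0.0006  0.0704]
0.8 [-0.1663 -0.0006  0.082 ]
0.7 [-0.1709 -0.0006  0.094 ]
0.6 [-0.1743 -0.0006  0.1065]
0.5 [-0.1765 -0.0006  0.1193]
0.4 [-0.1773 -0.0006  0.1321]
0.3 [-0.1769 -0.0006  0.1451]
0.2 [-0.1752 -0.0006  0.1579]
0.1 [-0.1722 -0.0006  0.1704]
-0.0 [-0.1679 -0.0006  0.1826]
```

Request:
drive_tool([
  [[0.4,0.3,0.3],[-0.02,-0.001,0.003],-1],
  [[0,0,0],[-0.018,0,0.002],-1],
  [[0,0,0],[-0.013,0,0],-1],
  [[0,0,0],[-0.013,0,0.001],-1],
  [[0,0,0],[-0.013,0,0.003],-1],
  [[0,0,0],[-0.013,0,0.004],-1],
  [[0,0,0],[0,0,0],-1],
])

```text
t: 27.9
tcp_pos: [0.6134, 0.1215, 0.2664]
tcp_rot: [-3.125, -0.27, -0.045]
force: [0.5, -0.5, 0.4]
opening: -0.0
```

```bash
python3 - <<'E'
from ikc import *
o=get_obs();
for th in (1.6,1.5,1.2): print(th); rel(clampP(th,0),orient(0,0,'y'))
s=camera('side'); crop(s,150,90,270,230,5,'s27.png')
E
```

```text
1.6
t 27.9 pos [0.6134 0.1215 0.2664] F [ 0.5 -0.5  0.4] op -0.0
 tool shift [-0.0056  0.0017  0.0087] dist 0.0105 turn [-0.11 -1.66  0.03] ang 1.7
1.5
t 27.9 pos [0.6134 0.1215 0.2664] F [ 0.5 -0.5  0.4] op -0.0
 tool shift [-0.0176  0.0017  0.0135] dist 0.0222 turn [-0.11 -1.66  0.03] ang 1.7
1.2
t 27.9 pos [0.6134 0.1215 0.2664] F [ 0.5 -0.5  0.4] op -0.0
 tool shift [-0.05    0.0018  0.0345] dist 0.0608 turn [-0.11 -1.66  0.03] ang 1.7
```

View pics/s27.png

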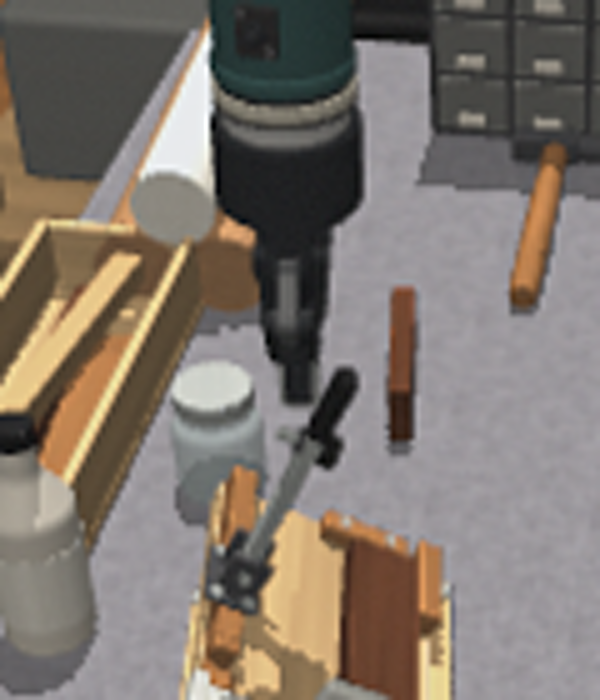

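Request:
drive_tool([
  [[0,-1.6,0],[-0.012,0.002,0.01],-1],
  [[0,0,0],[-0.013,0,0.008],-1],
  [[0,0,0],[-0.012,0,0.008],-1],
  [[0,0,0],[-0.012,0,0.01],-1],
  [[0,0,0],[-0.01,0,0.01],-1],
  [[0,0,0],[-0.009,0,0.01],-1],
  [[0,0,0],[0,0,0],-1],
])

```text
t: 28.82
tcp_pos: [0.5425, 0.1072, 0.2052]
tcp_rot: [-3.128, -0.27, 0.004]
force: [-0.5, -0.3, -1.0]
opening: -0.0
```

```bash
python3 - <<'E'
from ikc import *
o=get_obs();
for th in (1.0,.8,.5,.2,0.): print(th); rel(clampP(th,0),orient(0,0,'y'))
s=camera('side'); crop(s,150,90,270,230,5,'s28.png')
E
```

```text
1.0
t 28.82 pos [0.5425 0.1072 0.2052] F [-0.5 -0.3 -1. ] op -0.0
 tool shift [ 0.0064 -0.0002 -0.0058] dist 0.0086 turn [-0.14  0.14  0.03] ang 0.2
0.8
t 28.82 pos [0.5425 0.1072 0.2052] F [-0.5 -0.3 -1. ] op -0.0
 tool shift [-0.0063 -0.0002  0.0166] dist 0.0178 turn [-0.14  0.14  0.03] ang 0.2
0.5
t 28.82 pos [0.5425 0.1072 0.2052] F [-0.5 -0.3 -1. ] op -0.0
 tool shift [-0.0164 -0.0001  0.0539] dist 0.0564 turn [-0.14  0.14  0.03] ang 0.2
0.2
t 28.82 pos [0.5425 0.1072 0.2052] F [-0.5 -0.3 -1. ] op -0.0
 tool shift [-0.015   0.      0.0925] dist 0.0937 turn [-0.14  0.14  0.03] ang 0.2
0.0
t 28.82 pos [0.5425 0.1072 0.2052] F [-0.5 -0.3 -1. ] op -0.0
 tool shift [-7.700e-03  1.000e-04  1.173e-01] dist 0.1176 turn [-0.14  0.14  0.03] ang 0.2
```

View pics/s28.png

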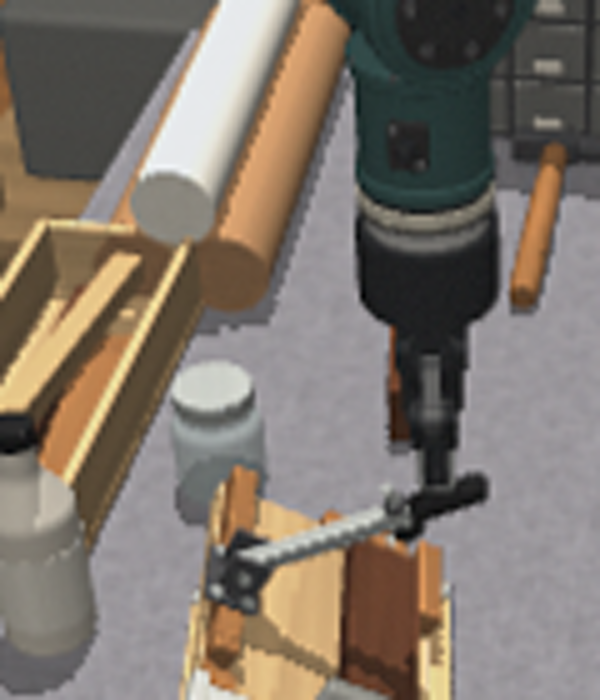

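Good; continue down.

Request:
drive_tool([
  [[0,0,0],[-0.005,0,0.016],-1],
  [[0,0,0],[-0.005,0,0.016],-1],
  [[0,0,0],[-0.003,0,0.016],-1],
  [[0,0,0],[0,0,0.016],-1],
  [[0,0,0],[0.001,0,0.014],-1],
  [[0,0,0],[0.001,0,0.012],-1],
  [[0,0,0],[0,0,0],-1],
])

```text
t: 29.75
tcp_pos: [0.5373, 0.1074, 0.1131]
tcp_rot: [-3.126, -0.268, -0.01]
force: [0.5, 0.1, 0.5]
opening: 0.0003
```

```bash
python3 - <<'E'
from ikc import *
o=get_obs();
for th in (.2,0.): print(th); rel(clampP(th,0),orient(0,0,'y'))
s=camera('side'); crop(s,170,110,270,240,5,'s29.png')
E
```

```text
0.2
t 29.75 pos [0.5373 0.1074 0.1131] F [0.5 0.1 0.5] op 0.0003
 tool shift [-0.0101  0.0008  0.0004] dist 0.0102 turn [-0.22 -0.37 -0.04] ang 0.4
0.0
t 29.75 pos [0.5373 0.1074 0.1131] F [0.5 0.1 0.5] op 0.0003
 tool shift [-0.0031  0.0009  0.0252] dist 0.0254 turn [-0.22 -0.37 -0.04] ang 0.4
```

View pics/s29.png

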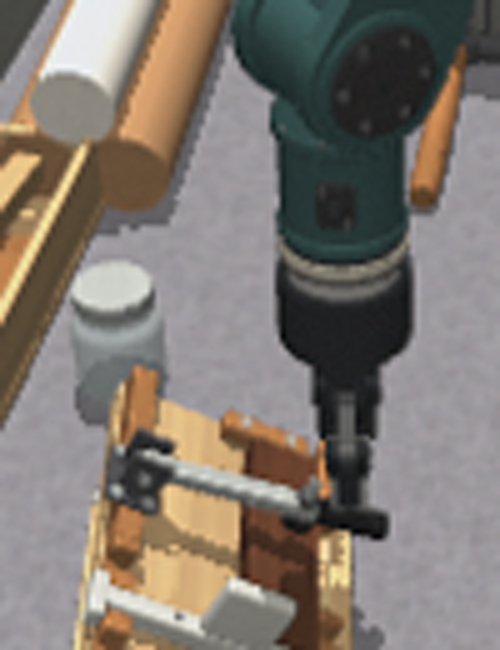

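Request:
drive_tool([
  [[0,0,0],[0,0.001,0.01],-1],
  [[0,0,0],[0,0,0.006],-1],
  [[0,0,0],[0,0,0.003],-1],
  [[0,0,0],[0,0,0],-1],
])

```text
t: 30.3
tcp_pos: [0.5387, 0.1068, 0.0942]
tcp_rot: [-3.125, -0.268, -0.014]
force: [0.4, 0.0, -0.1]
opening: 0.0003
```

Request:
drive_tool([
  [[0,0,0],[0,0,0.003],-1],
  [[0,0,0],[0,0,0.003],-1],
])

```text
t: 30.55
tcp_pos: [0.5391, 0.107, 0.0931]
tcp_rot: [-3.129, -0.268, -0.016]
force: [-8.6, -2.6, 33.7]
opening: 0.0001
```

```bash
python3 - <<'E'
from ikc import *
o=get_obs();
for th in (0.,): print(th); rel(clampP(th,0),orient(0,0,'y'))
s=camera('side'); crop(s,170,110,270,240,5,'s30.png')
E
```

```text
0.0
t 30.55 pos [0.5391 0.107  0.0931] F [-8.6 -2.6 33.7] op 0.0001
 tool shift [-0.0046  0.0001  0.0052] dist 0.0069 turn [-0.02 -0.6  -0.06] ang 0.6
```

View pics/s30.png

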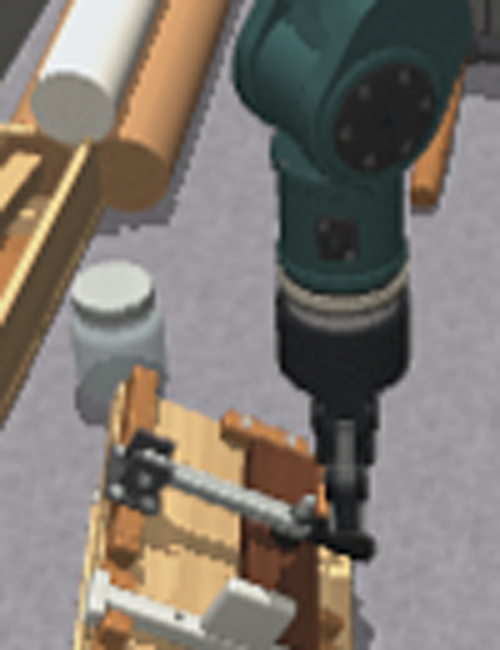

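Request:
drive_tool([
  [[0,0,0],[0,0,-0.01],-1],
  [[0,0,0],[0,0,-0.04],-1],
  [[0,0,0],[0,0,-0.05],-1],
  [[0,0,0],[-0.03,0,-0.05],-1],
  [[0,0,0],[-0.03,0.03,-0.05],-1],
  [[0,0,0],[0,0.05,0],-1],
  [[0,0,0],[0,0.05,0],-1],
  [[0,0,0],[0,0.05,0],-1],
  [[0,0,0],[0,0,0],-1],
])

```text
t: 31.72
tcp_pos: [0.5109, -0.0831, 0.3006]
tcp_rot: [3.128, 0.274, 0.032]
force: [-0.7, 1.3, -0.2]
opening: 0.0003
```

```bash
python3 - <<'E'
from ikc import *
s=camera('side');t=camera('top')
def corners(b): return rb.apply(b)+ob
sl=box(0,48,-127,43,0,18); st=[box(-16,136,48,62,4,18),box(36,80,49,61,18,57)]
g=[bw(124-128*np.cos(th),-42,34+128*np.sin(th)) for th in(0,)]
crop(s,175,150,255,285,5,'s31.png'); crop(s,175,150,255,285,5,'s31o.png',proj(s,np.vstack([corners(sl)]+[corners(x) for x in st]+[g])))
crop(t,165,120,265,210,7,'t31.png'); crop(t,165,120,265,210,7,'t31o.png',proj(t,np.vstack([corners(sl)]+[corners(x) for x in st]+[g])))
print(g,proj(s,g))
for L in("clamp",):
    for d in silhouettes(s,L): print(d["conf"],d["box"])
E
```

```text
[array([0.5434979 , 0.10760897, 0.06428838])] [[237.58640286 217.13797518]]
0.51 [203.3, 204.1, 245.9, 221.1]
```

View pics/s31.png

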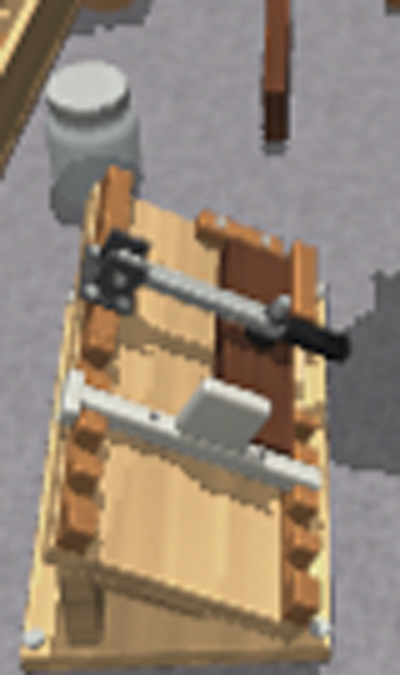

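View pics/s31o.png

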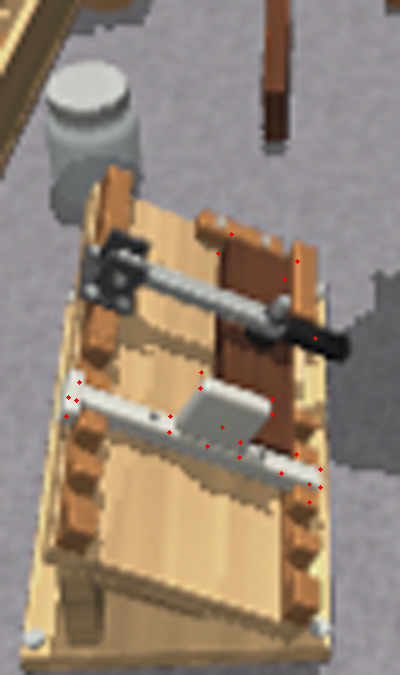

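View pics/t31o.png

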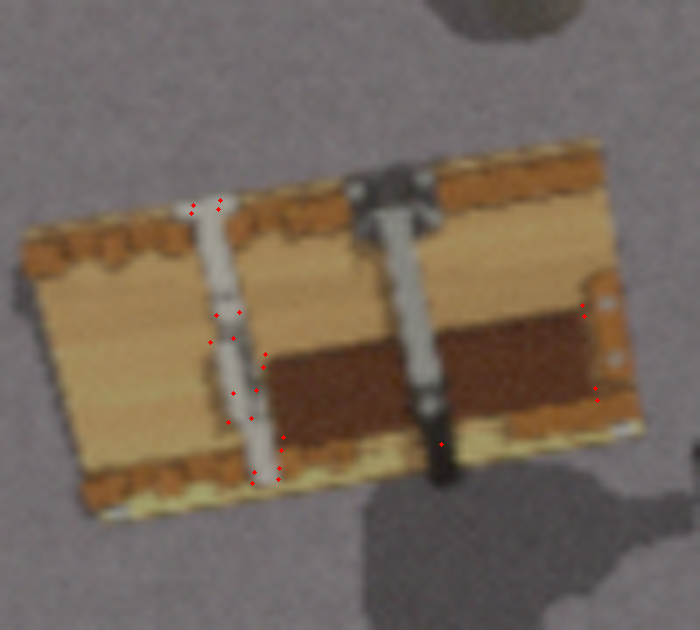

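```bash
python3 -c "
from workcell import *
o=get_obs();print(o['t'],o['force'],o['joint_vel'])
print(job_done())"
```

```text
31.875 [0.29982121 0.62242877 0.11776194] [-0.01882318 -0.00131489 -0.01667368  0.00594691  0.00232657 -0.00038858
  0.00210507]
the job is handed in; nothing more can be done
None
```

The job is done and handed in at 31.9 s of the 72 s limit. `job_done` gives no verdict, so the result rests on my own checks.

**What I did**
- **Stop slide:** lifted it square off the bed, moved it 32 mm outward and lowered it into the second notches.
- **Long slat:** tipped it flat on the bench, gripped it across its width and laid it on the bed with the tool tilted 30 degrees. I then pushed it downhill until it stopped against the lower rail.
- **Clamp:** swung it down from behind until it met a firm stop at about 34 N, then drew the arm clear.

**Last checks, from both cameras**
- The stop bar sits low in the second notches, and the slat lies flat between end block and stop.
- The clamp grip is within about 1 mm of where it belongs at angle 0; 0.05 rad would show as about 6 mm.
- The arm is clear of everything. I never touched the short slat or the other bystanders. I did not measure them again, but those in the last side views look unmoved.

**What disagreed**
- The projected outlines differ from the pictures by about 1 pixel (3 mm), which is within the calibration.
- In the push against the rail the wrist read only about 2 N. I took the slat as snug because the tool would not move any further.
- The gripper's opening reads about 1 mm less than the true widths.

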